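# House the pebble hide and latch the glass cube

## Robot

A 6-joint arm with a two-finger parallel gripper is mounted at the origin on the work surface. World frame = base frame: x ahead of the robot, y to its left, z up, the work surface at z = 0. Lengths are in m, angles in rad, forces in N, time in s.
With the tool pointing down it reaches from about 0.3 to 0.775 m from the base axis. Payload 14.6 kg.
Tool frame: the origin (TCP) lies between the finger pads; the fingertips stand 8 mm ahead of it and the grasp point (between the pads) lies 11 mm behind it; z points along the fingers, y is the direction in which the jaws open and shut (so a half turn about z gives the same grasp; the last joint's range is limited). The gripper opens to 94 mm and grips with 3 to 60 N. Pads are 16 mm wide; open, the fingers measure 119 mm over their backs; the gripper's body (75 mm by 177 mm) begins 78 mm behind the grasp point.
Start: joints at [1.175, 0.3, 1.521, -0, 1.321, -0.067], TCP at [0.178, 0.521, 0.213] pointing down, gripper open.
Joint ranges: [-3.03, 3.03], [-0.79, 2.21], [0.23, 2.52], [-1.04, 4.18], [0, 3.07], [-2.55, 2.55]. Speed limits (rad/s): [2.22, 2.22, 2.57, 3.14, 3.14, 3.14].

## Interface

Orientations are given as [roll, pitch, yaw] about the fixed x, y, z axes, in that order (R = Rz(yaw) Ry(pitch) Rx(roll)).
In Python, from station import ctrl, viewer, workorder gives the robot as it stands.
- The arm moves only by the tool play_rows, never from a script. Its argument "commands" is a list of rows, each an object of numbers: "dx", "dy", "dz": the shift along the tool's x, y, z in m; "ax", "ay", "az": the turn, a rotation vector about the tool's x, y, z in degrees. In form: [{"dx": .., "dy": .., "dz": .., "ax": .., "ay": .., "az": ..}, ...]. A call has exactly 5 rows; each row shifts and turns the pose as measured when the row begins, along the tool's axes as they then stand; what a row does not reach is not made up. A row lasts 1/12 s, in which the tool goes at most 41.7 mm and 7.16 degrees, less where a joint would pass 70% of its speed; a pose out of reach is approached as far as the arm can. A call with a gripper value outside its range is refused whole. "claw" is the opening, from 0 (shut) to 1 (fully open), set as the call begins (left out, the last holds). The fingers move at their own pace and stop on an object; "squeeze" is the grip in N (left out, the last holds). Time passes only in rows, so rows that do not move let the fingers close, or fill a call up. It gives the time, the measured TCP pose, the force and the opening at its end, in the units of the state.
- ctrl.get_obs(): the state, without advancing time (a new reading comes with each control period).
- viewer.camera(name): name is "scene" or "top" or "wrist"; returns the picture (400x640x3 uint8, red, green, blue); there is no depth.
- viewer.camera_model(name): a dict with "K" (3x3 intrinsics, pixels), "dist_coeffs" ([k1, k2, p1, p2, k3] as OpenCV has them; the pictures are not rectified), "pose" (4x4, takes a point from camera to world coordinates); the wrist camera has in their place "T_tool_cam" (4x4, takes a point from camera to tool coordinates, whose origin is the TCP and whose axes are the flange's). Camera axes: x right, y down, z forward; pixel columns grow to the right and rows downward; lengths in m; the calibration is good to about 2 mm. A picture is of the moment at which its call begins: read the wrist's pose just before it. camera_model takes no time and is no camera call.
- workorder.hand_in(): hands the job in, once; it reports no verdict.
The state is a dict: "time_s": time; "qpos": joint angles; "joint_vel": joint speeds; "tau": joint torques, N m; "ee_pos": TCP position; "eef_rot": TCP orientation; "force": force on the tool from outside, world axes, zero at the start; "moment": the same for the moment, N m; "grip_width": finger opening in m.
Only numpy, scipy, OpenCV 4.12 (cv2) and the standard library are available. Lean on these libraries where they do the work, as an engineer would, in place of code of your own. Each camera call takes 0.05 s, during which the arm holds its last target. There are 200 camera calls.

## Task

Put the small brown pebble hide upright on the cork floor inside the glass cube, setting it down gently rather than dropping it. Then lower the clear lid fully shut without slamming it, and last swing the red-knobbed hook over the lid until it rests fully home in its brass catch. Leave the other things on the shelf where they are.

Things in the scene. Friction and masses are not known exactly. Their poses are not given: they have to be found in the camera images.
- hide_mid (a point): Centre (half-way up) of the small brown ceramic pebble hide, a loose stadium-shaped stone, 76 long (its x), 52 wide (its y) and 42 high (its z, up), about 0.1-0.2 kg; long sides upright up to 30 mm, top rounded, a dark round doorway drawn at its -x end. It stands on the shelf to the left or right of the cube; a larger similar hide (124 x 92 x 62 mm) stands on the other side.
- cube: The rimless glass cube, fixed, 170 x 170 x 170 mm, walls 4 mm. Origin: centre of its underside, on the shelf; z up, +y towards its lid hinge (left seen from the robot at yaw 0), +x away from the robot. Its mouth (162 x 162 mm inside) is at z = 170 mm; inside is a raised rigid cork floor whose top is at z = 120 mm, so it is 50 mm deep; a thin bark piece stands at the +y wall (x -35 to 15 mm, reaching y = 66 mm).
- lid_hinge (a point): Middle of the lid's hinge axis, on the cube at (0, 85, 171) mm in the cube's frame; the axis runs along the cube's x.
- lid_edge (a point): Middle of the free edge of the lid, on its outer (upper) face, 170 mm from the hinge. The lid is a clear plate 170 x 170 x 5 mm with a black strip along the free edge; its underside passes through the hinge axis. A brass catch 12 mm wide stands 18 mm up from the outer face, 149-161 mm from the hinge, within x = -8 to +11 mm of the cube's middle; the rest of the outer face is bare.
- lid (a joint): Lid angle, rad: 0 shut flat on the cube, about 1.6 standing upright, 1.9 the limit. At the start it stands open, leaning a little outwards over the cube's +y side, its free edge about 340 mm above the shelf (keep arm paths clear of it). Its hinge is stiff: the lid stays at any angle where it is left and takes about 1.5 to 3 N near the free edge to move; it can be pushed shut on its outer face.
- hook_pivot (a point): Upright pivot axis of the hook, beside the cube's -y wall at (0, -96, 179) mm in the cube's frame.
- hook_knob (a point): Centre of the red upright knob on the hook: 14 mm diameter, 30 mm high (15 mm above and below this point), 75 mm from the pivot. It stands on the hook's flat steel arm, 10 mm wide and 6 mm thick, whose underside is 3 mm above the shut lid. The height stays at 200 mm above the shelf.
- hook (a joint): Hook angle about the upright pivot, rad: 0 fully home, the arm pointing along the cube's +y over the lid and lying in the brass catch (also its stop); grows as it turns counter-clockwise seen from above; at pi/2 the arm points along the cube's -x, beside the cube; 2.3 the limit. It truly holds the lid: swung in early it blocks the lid. Stays where left; about 0.6 N at the knob moves it.
There are look-alikes about, which are no part of the job. Of the things that look like the part that bears hide_mid, the smallest one is meant.

How it is judged:
By the outcome, as a careful person would: the job done as asked, in the order asked, and still so for the second after the job is handed in, with the robot touching nothing.
It also fails if it takes over 72 s, if anything falls off the work surface, if the arm or the gripper's body presses on something with over 40 N, if the wrist force passes 120 N, or if a joint passes its speed limit or range.

## Working session

There is one attempt and no reset: what is moved stays moved. The work goes in short steps, Python scripts to look and compute and a tool call to move; the robot and the scene stay as the last step left them, time stands still between calls to the robot, and variables do not carry over. Pictures are saved under pics/ and viewed, about 8 in all and at most 12, crops included, and the job is handed in when it is done.

Besides the shell and the picture viewer there is one more tool, called as name([rows], argument=value, ...), one row to a line, values as JSON. play_rows: Moves the arm, as the interface text tells. Its arguments: {"type":"object","properties":{"commands":{"type":"array","items":{"type":"object","properties":{"dx":{"type":"number"},"dy":{"type":"number"},"dz":{"type":"number"},"ax":{"type":"number"},"ay":{"type":"number"},"az":{"type":"number"}}}},"claw":{"type":"number"},"squeeze":{"type":"number"}},"required":["commands"]}

```bash
mkdir -p pics; ls; python3 - <<'E'
from station import ctrl, viewer, workorder
import cv2, numpy as np
o=ctrl.get_obs(); print({k:np.round(v,3) for k,v in o.items()})
for n in("scene","top"):
    cv2.imwrite(f"pics/{n}0.png",cv2.cvtColor(viewer.camera(n),cv2.COLOR_RGB2BGR))
for n in("scene","top","wrist"):
    print(n,{k:np.round(v,4).tolist() for k,v in viewer.camera_model(n).items()})
E
```

```text
pics
{'time_s': np.float64(0.0), 'qpos': array([ 1.175,  0.3  ,  1.522, -0.   ,  1.321, -0.067]), 'joint_vel': array([ 0.001,  0.   , -0.001, -0.   , -0.002,  0.001]), 'tau': array([ 1.0000e-03, -5.3181e+01, -3.5274e+01,  7.1000e-02,  2.4000e-02,
       -0.0000e+00]), 'ee_pos': array([0.177, 0.52 , 0.213]), 'eef_rot': array([-3.14 , -0.   ,  2.813]), 'force': array([ 0.826, -0.654,  0.465]), 'moment': array([-0.019, -0.074, -0.011]), 'grip_width': np.float64(0.094)}
scene {'K': [[417.2916, 0.0, 320.6599], [0.0, 417.2916, 198.1446], [0.0, 0.0, 1.0]], 'dist_coeffs': [-0.0043, 0.0, 0.0, 0.0, 0.0], 'pose': [[-0.6224, 0.5729, -0.5333, 1.1401], [0.7827, 0.4519, -0.428, 0.5673], [-0.0042, -0.6838, -0.7297, 1.0201], [0.0, 0.0, 0.0, 1.0]]}
top {'K': [[520.7102, 0.0, 311.7812], [0.0, 520.7102, 199.9053], [0.0, 0.0, 1.0]], 'dist_coeffs': [-0.1315, 0.0, 0.0, 0.0, 0.0], 'pose': [[0.0218, -0.9805, 0.1954, 0.2244], [-0.9997, -0.0187, 0.0177, 0.0242], [-0.0137, -0.1957, -0.9806, 1.4069], [0.0, 0.0, 0.0, 1.0]]}
wrist {'K': [[332.9311, 0.0, 322.107], [0.0, 332.9311, 198.5566], [0.0, 0.0, 1.0]], 'dist_coeffs': [-0.0631, 0.0, 0.0, 0.0, 0.0], 'T_tool_cam': [[-0.0005, -0.9724, -0.2334, 0.0668], [1.0, -0.0004, -0.0004, -0.0017], [0.0003, -0.2334, 0.9724, -0.1715], [0.0, 0.0, 0.0, 1.0]]}
```

View pics/scene0.png

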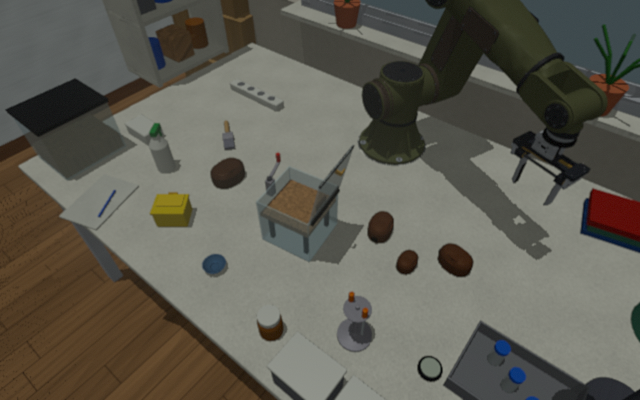

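View pics/top0.png

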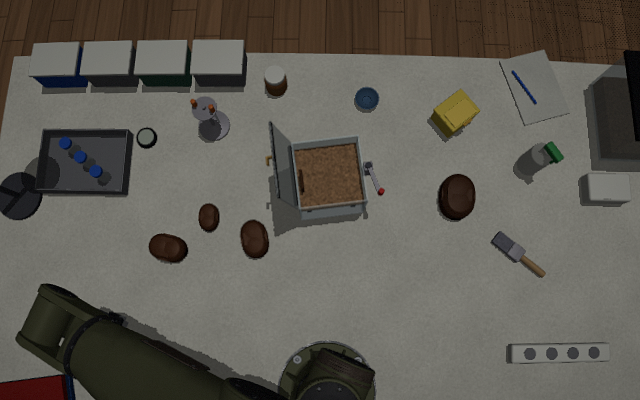

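Scene: the glass cube is at top-view (327,175). The lid is open to its left (+y), and the hook's red knob is at (381,191). Brown stones in the top view are at (209,217), (255,239), (168,248) and (457,197). The last is the large hide on the other side. The one at (209,217) is the smallest, about 27x20 px ≈ 75x52 mm. I'll measure it and confirm with a crop.

```bash
cat > h.py <<'E'
from station import ctrl, viewer, workorder
import cv2, numpy as np
from scipy.spatial.transform import Rotation as R
def cam(n):
    m=viewer.camera_model(n); return np.array(m["K"]),np.array(m["dist_coeffs"]),(np.array(m["pose"]) if "pose" in m else tool()@np.array(m["T_tool_cam"]))
def tool():
    o=ctrl.get_obs(); T=np.eye(4); T[:3,:3]=R.from_euler("xyz",o["eef_rot"]).as_matrix(); T[:3,3]=o["ee_pos"]; return T
def rays(px,c):
    K,d,P=c; u=cv2.undistortPoints(np.float64(px).reshape(-1,1,2),K,d).reshape(-1,2)
    return P[:3,3],np.c_[u,np.ones(len(u))]@P[:3,:3].T
def onz(px,c,z):
    o,r=rays(px,c); return o+r*((z-o[2])/r[:,2])[:,None]
def tri(p1,c1,p2,c2):
    o1,a=rays([p1],c1);o2,b=rays([p2],c2);a=a[0];b=b[0]
    s,t=np.linalg.lstsq(np.c_[a,-b],o2-o1,rcond=None)[0]; x,y=o1+s*a,o2+t*b
    return (x+y)/2,np.linalg.norm(x-y)
def proj(X,c):
    K,d,P=c; Q=np.linalg.inv(P); return cv2.projectPoints(np.float64(X).reshape(-1,1,3),cv2.Rodrigues(Q[:3,:3])[0],Q[:3,3],K,d)[0].reshape(-1,2)
def shot(n,f):
    c=cam(n); im=cv2.cvtColor(viewer.camera(n),cv2.COLOR_RGB2BGR); cv2.imwrite("pics/"+f,im); return im,c
E
python3 - <<'E'
from h import *
t=cv2.imread("pics/top0.png"); s=cv2.imread("pics/scene0.png"); ct,cs=cam("top"),cam("scene")
hsv=cv2.cvtColor(t,cv2.COLOR_BGR2HSV)
m=cv2.inRange(hsv,(0,70,15),(14,255,140))
for c in cv2.findContours(m,0,1)[0]:
    if cv2.contourArea(c)<200: continue
    w=onz(c.reshape(-1,2),ct,0.02)[:,:2]*1000
    r=cv2.minAreaRect(np.float32(w)); M=cv2.moments(c)
    print([int(M['m10']/M['m00']),int(M['m01']/M['m00'])],np.round(r[0]),np.round(r[1]),round(r[2],1), np.round(cv2.fitEllipse(np.float32(w))[2],1))
def red(im):
    h=cv2.cvtColor(im,cv2.COLOR_BGR2HSV); mm=cv2.inRange(h,(0,150,110),(6,255,255))|cv2.inRange(h,(174,150,110),(180,255,255))
    n,l,st,ce=cv2.connectedComponentsWithStats(mm); return [(st[i,4],ce[i].round(1).tolist()) for i in range(1,n) if 5<st[i,4]<200]
print(red(t),red(s))
up=lambda im,x,y,w,h,k:cv2.resize(im[y:y+h,x:x+w],None,fx=k,fy=k,interpolation=cv2.INTER_CUBIC)
a=up(t,255,110,140,115,5)  #700x575
cv2.imwrite("pics/c1.png",a)
b=np.hstack([up(t,185,195,95,70,4),up(s,360,200,95,70,4)])
b2=up(s,240,140,190,78,4)
cv2.imwrite("pics/c2.png",np.vstack([b,b2]))
E
```

```text
[35, 388] [-32. 795.] [ 64. 202.] 5.1 8.2
[166, 247] [363. 440.] [101.  71.] 77.8 167.5
[254, 238] [392. 201.] [101.  73.] 2.6 104.1
[208, 216] [450. 330.] [69. 55.] 1.3 95.7
[457, 195] [ 521. -350.] [ 92. 121.] 88.4 84.5
[327, 173] [574.   6.] [159. 171.] 8.7 62.6
[336, 26] [935.  42.] [ 449. 2062.] 0.9 4.2
[(np.int32(15), [381.3, 190.0])] []
```

View pics/c1.png

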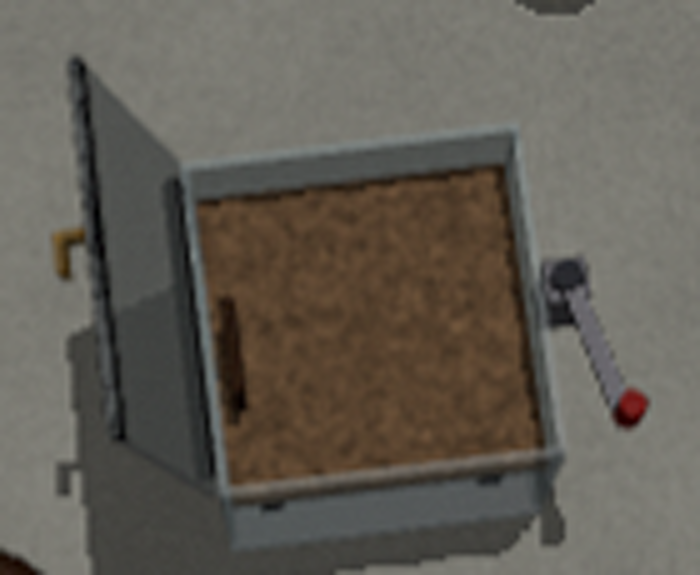

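View pics/c2.png

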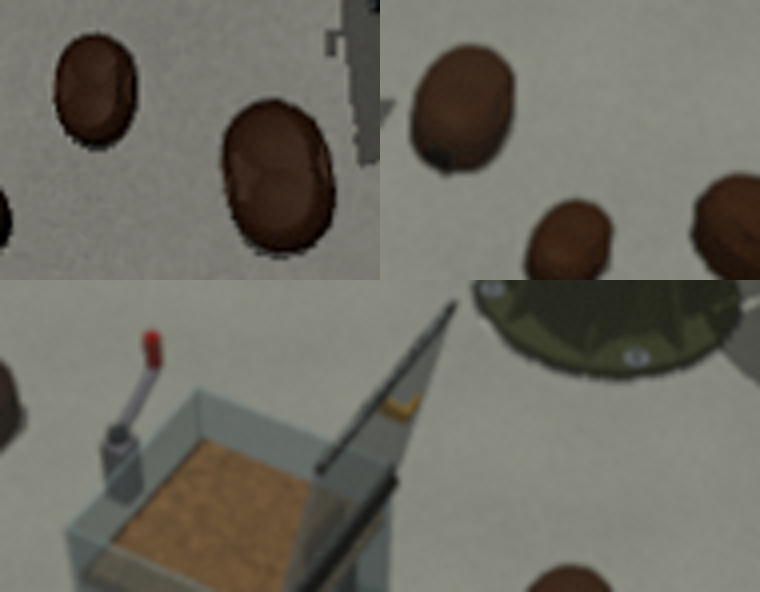

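Crop 1 shows the cube rim corners and the lid with its catch. The hook arm points outward, with its knob at (381,190). Crop 2 confirms the stone at (209,217) as the smallest: it measures about 69x55 mm against the stated 76x52, while its neighbours measure about 101x72. Next is the cube pose, lid angle and hook angle.

```bash
python3 - <<'E'
from h import *
np.set_printoptions(precision=1,suppress=True)
t=cv2.imread("pics/top0.png"); s=cv2.imread("pics/scene0.png"); ct,cs=cam("top"),cam("scene")
f=lambda p,k,x,y:(np.float64(p)+.5)/k-.5+[x,y]
rim=onz(f([(185,165),(517,130),(559,455),(222,495)],5,255,110),ct,.17)[:,:2]*1000
print(rim, np.linalg.norm(rim-np.roll(rim,1,0),axis=1)); c=rim.mean(0)
# corners: +x+y, +x-y, -x-y, -x+y
e=(rim[0]+rim[1]-rim[2]-rim[3]); g=(rim[0]+rim[3]-rim[1]-rim[2])
print("c",c,"yaw",np.degrees(np.arctan2(e[1],e[0])),np.degrees(np.arctan2(-g[0],g[1])))
# scene check rim: corners seen in crop2 (scene crop bottom, y offset 280)
sc=f([(198,392-280),(68,535-280)],4,240,140); print("scene rim",onz(sc,cs,.17)*1000)
yaw=np.arctan2(e[1],e[0]); Rz=np.array([[np.cos(yaw),-np.sin(yaw)],[np.sin(yaw),np.cos(yaw)]])
loc=lambda P:(np.asarray(P)[:2]-c)@Rz
hv=cv2.cvtColor(s,cv2.COLOR_BGR2HSV); hv2=hv[140:200,260:300]; mm=(((hv2[...,0]<8)|(hv2[...,0]>172))&(hv2[...,1]>120)&(hv2[...,2]>70))
ys,xs=np.nonzero(mm); sk=(xs.mean()+260,ys.mean()+140); print("scene knob",sk,len(xs))
k,err=tri((381.2,190),ct,sk,cs); print("knob",k*1000,err*1000,"loc",loc(k*1000)); k2=onz([(381.2,190)],ct,.205)[0]*1000; print("z205 loc",loc(k2))
d=loc(k2)-[0,-96]; print("theta",np.degrees(np.arctan2(-d[0],d[1])),np.linalg.norm(d))
pv=onz(f([(568,275)],5,255,110),ct,.185)[0]*1000; print("pivot loc",loc(pv))
# lid free corners: top (75,60),(120,438); scene (455,302),(320,470)
for a,b in(((75,60),(320,470)),((120,438),(455,302))):
    p,er=tri(f([a],5,255,110)[0],ct,f([(b[0],b[1]-280)],4,240,140)[0],cs); print("lid corner",p*1000,er*1000,loc(p*1000))
# hide: silhouette refined
hsv=cv2.cvtColor(t,cv2.COLOR_BGR2HSV)
for im,cc,b in((t,ct,(190,235,195,240)),(s,cs,(385,428,240,282))):
    q=im[b[2]:b[3],b[0]:b[1]].astype(int); m=((q[...,2]-q[...,0])>12).astype(np.uint8)|(q.max(2)<60)
    cn=max(cv2.findContours(m.astype(np.uint8),0,1)[0],key=cv2.contourArea).reshape(-1,2)+[b[0],b[2]]
    for z in(.015,.021):
        w=np.float32(onz(cn,cc,z)[:,:2]*1000); M=cv2.moments(w); r=cv2.minAreaRect(w)
        cen=np.array([M['m10'],M['m01']])/M['m00']; ang=.5*np.degrees(np.arctan2(2*M['mu11'],M['mu20']-M['mu02']))
        print("hide",z,cen,ang,r)
E
```

```text
[[615.   99.8]
 [636.2 -64.9]
 [471.7 -85.8]
 [448.9  76.9]] [167.7 166.1 165.8 164.3]
c [542.9   6.5] yaw 7.534984527240052 7.6620433795057785
scene rim [[479.2 -83.7 170. ]
 [643.9 -57.9 170. ]]
scene knob (np.float64(277.7083333333333), np.float64(156.75)) 24
knob [ 490.7 -117.2  203.2] 1.8681217039026468 loc [ -68.  -115.7]
z205 loc [ -67.9 -116.3]
theta 106.65681149035983 70.83170248489769
pivot loc [  2.3 -96.4]
lid corner [611.1 139.6 331.6] 0.33887702601646924 [ 85. 123.]
lid corner [442.2 114.3 334.3] 1.7579405619863249 [-85.8 120.1]
hide 0.015 [448.  330.7] 6.095750262164242 ((446.2506408691406, 331.55255126953125), (77.97106170654297, 55.38487243652344), 3.1961333751678467)
hide 0.021 [447.  329.4] 6.09577410357763 ((445.2944641113281, 330.22772216796875), (77.63491821289062, 55.14613723754883), 3.1959927082061768)
hide 0.015 [446.7 328.6] 11.438982163438764 ((446.72320556640625, 328.27325439453125), (88.55065155029297, 55.53772735595703), 18.396726608276367)
hide 0.021 [450.9 330. ] 11.438975565640478 ((450.86260986328125, 329.7001953125), (88.02204895019531, 55.20621109008789), 18.39676284790039)
```

play_rows([
  {"dx": -0.032,"dy": -0.0093},
  {"dx": -0.032,"dy": -0.0093},
  {"dx": -0.032,"dy": -0.0093},
  {"dx": -0.032,"dy": -0.0093},
  {"dx": -0.032,"dy": -0.0093},
], claw=1)

```text
validation failed for argument at $.co...
```

play_rows([
  {"dx": -0.032,"dy": -0.0093},
  {"dx": -0.032,"dy": -0.0093},
  {"dx": -0.032,"dy": -0.0093},
  {"dx": -0.032,"dy": -0.0093},
  {"dx": -0.032,"dy": -0.0093},
])

```text
validation failed for argument at $.co...
```

play_rows([
  {"az": -5},
  {"az": -5},
  {"az": -5},
  {"az": -5},
  {"az": -5},
])

```text
validation failed for argument at $.co...
```

```bash
cat >> h.py <<'E'
def mv(tx,ty,tz,yaw):
    "remaining move in tool axes (mm, deg) to world target"
    T=tool(); d=(np.array([tx,ty,tz])/1000-T[:3,3])@T[:3,:3]*1000
    q=R.from_matrix(T[:3,:3].T@R.from_euler("xyz",[180,0,yaw],degrees=True).as_matrix()).as_rotvec(degrees=True)
    o=ctrl.get_obs(); print("t",round(float(o["time_s"]),2),"pos",np.round(T[:3,3]*1000,1),"rot",np.round(np.degrees(o["eef_rot"]),1),"F",np.round(o["force"],1),"grip",round(float(o["grip_width"])*1000,1)); print("need d",np.round(d,1),"a",np.round(q,1))
E
python3 - <<'E'
from h import *
im,c=shot("wrist","w1.png")
mv(448.5,330,100,186)
q=im.astype(int); m=((((q[...,2]-q[...,0])>12)|(q.max(2)<50))*255).astype(np.uint8)
p=proj([[.4485,.330,.021]],c)[0]; print("exp px",p)
for cn in cv2.findContours(m,0,1)[0]:
    if cv2.contourArea(cn)<1500: continue
    w=np.float32(onz(cn.reshape(-1,2),c,.021)[:,:2]*1000); M=cv2.moments(w)
    print(cv2.boundingRect(cn),np.array([M['m10'],M['m01']])/M['m00'],.5*np.degrees(np.arctan2(2*M['mu11'],M['mu20']-M['mu02'])),cv2.minAreaRect(w))
E
```

```text
t 0.15 pos [177.5 520.4 213. ] rot [-180.    -0.   161.2] F [-0.7 -0.4 -0.3] grip 93.9
need d [-317.9  -92.6  113.1] a [ -0.   -0.  -24.8]
exp px [256.18163903 409.38739755]
(0, 228, 640, 172) [377.93846361 444.66453877] 71.27583532558549 ((355.60748291015625, 450.9498596191406), (949.6112670898438, 271.6375732421875), 71.2906723022461)
(0, 0, 640, 293) [175.42830847 572.01374654] 78.23937594582276 ((147.13194274902344, 522.5881958007812), (810.10888671875, 335.0188903808594), 71.39535522460938)
```

View pics/w1.png

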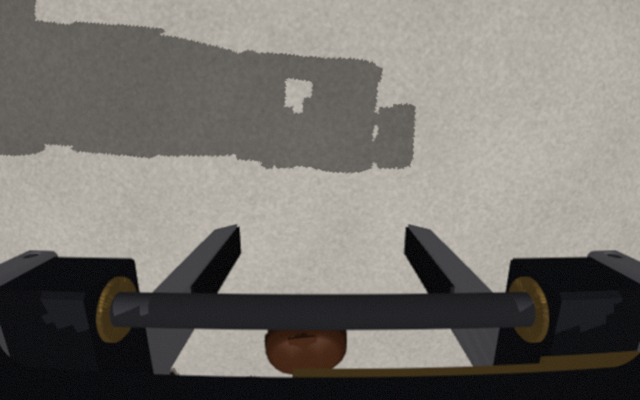

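The moves were refused because every row needs all six keys. The arm hasn't moved, so this picture only shows bare shelf, with a stone at (305,350) behind the gripper bar.

play_rows([
  {"dx": -0.032,"dy": -0.0093,"dz": 0,"ax": 0,"ay": 0,"az": 0},
  {"dx": -0.032,"dy": -0.0093,"dz": 0,"ax": 0,"ay": 0,"az": 0},
  {"dx": -0.032,"dy": -0.0093,"dz": 0,"ax": 0,"ay": 0,"az": 0},
  {"dx": -0.032,"dy": -0.0093,"dz": 0,"ax": 0,"ay": 0,"az": 0},
  {"dx": -0.032,"dy": -0.0093,"dz": 0,"ax": 0,"ay": 0,"az": 0},
], claw=1)

```text
time_s: 0.57
ee_pos: [0.314, 0.4237, 0.2115]
eef_rot: [-3.139, -0.002, 2.822]
force: [0.5, 1.1, -0.9]
grip_width: 0.0939
```

play_rows([
  {"dx": -0.032,"dy": -0.0093,"dz": 0,"ax": 0,"ay": 0,"az": 0},
  {"dx": -0.032,"dy": -0.0093,"dz": 0,"ax": 0,"ay": 0,"az": 0},
  {"dx": -0.032,"dy": -0.0093,"dz": 0,"ax": 0,"ay": 0,"az": 0},
  {"dx": -0.032,"dy": -0.0093,"dz": 0,"ax": 0,"ay": 0,"az": 0},
  {"dx": -0.032,"dy": -0.0093,"dz": 0,"ax": 0,"ay": 0,"az": 0},
])

```text
time_s: 0.98
ee_pos: [0.4569, 0.323, 0.2108]
eef_rot: [-3.138, -0.002, 2.822]
force: [0.4, 1.6, 0.2]
grip_width: 0.0935
```

play_rows([
  {"dx": 0,"dy": 0,"dz": 0,"ax": 0,"ay": 0,"az": -5},
  {"dx": 0,"dy": 0,"dz": 0,"ax": 0,"ay": 0,"az": -5},
  {"dx": 0,"dy": 0,"dz": 0,"ax": 0,"ay": 0,"az": -5},
  {"dx": 0,"dy": 0,"dz": 0,"ax": 0,"ay": 0,"az": -5},
  {"dx": 0,"dy": 0,"dz": 0,"ax": 0,"ay": 0,"az": -5},
])

```text
time_s: 1.4
ee_pos: [0.4623, 0.3171, 0.2087]
eef_rot: [-3.137, -0.007, -3.018]
force: [-0.4, 0.2, -0.0]
grip_width: 0.094
```

```bash
python3 - <<'E'
from h import *
im,c=shot("wrist","w2.png")
mv(448.5,330,100,186)
E
```

```text
t 1.45 pos [462.3 317.1 208.6] rot [-179.7   -0.4 -172.5] F [ 0.3  0.3 -0.3] grip 93.9
need d [ 11.2  15.1 108.6] a [-0.3 -0.4  1.5]
```

View pics/w2.png

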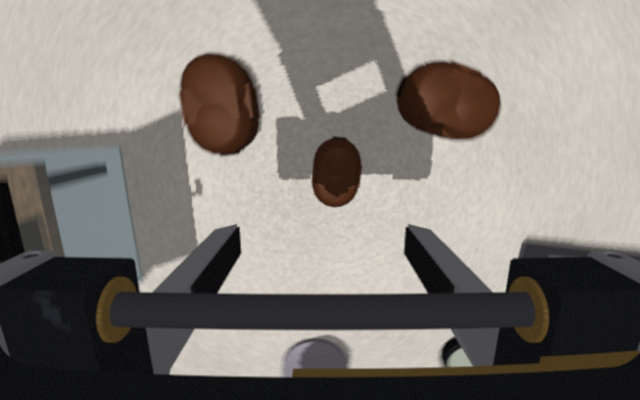

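The small hide is at (337,172), between two larger stones at (220,104) and (449,99), and lies almost along the tool's x axis.

```bash
python3 - <<'E'
from h import *
im=cv2.imread("pics/w2.png"); c=cam("wrist")
q=im.astype(int); m=(((q[...,2]-q[...,0])>14)*255).astype(np.uint8); m[:125]=0; m[215:]=0; m[:,:295]=0; m[:,380:]=0
cn=max(cv2.findContours(m,0,1)[0],key=cv2.contourArea); print(cv2.boundingRect(cn))
for z in(.015,.021,.028):
    w=np.float32(onz(cn.reshape(-1,2),c,z)[:,:2]*1000); M=cv2.moments(w)
    print(np.array([M['m10'],M['m01']])/M['m00'],.5*np.degrees(np.arctan2(2*M['mu11'],M['mu20']-M['mu02'])),cv2.minAreaRect(w))
mv(448,331,15,186)
E
```

```text
(295, 138, 85, 77)
[462.71939268 332.0387538 ] -86.20874768346799 ((454.5066223144531, 330.3417663574219), (85.48027801513672, 95.82854461669922), 7.5099592208862305)
[461.63247786 331.6363776 ] -86.20880734323826 ((453.55450439453125, 329.96722412109375), (84.07744598388672, 94.25590515136719), 7.509954452514648)
[460.36441006 331.16693445] -86.20878223468864 ((452.4436340332031, 329.5302734375), (82.44081115722656, 92.42112731933594), 7.509952545166016)
t 1.45 pos [462.3 317.1 208.6] rot [-179.7   -0.4 -172.5] F [ 0.3  0.3 -0.3] grip 93.9
need d [ 11.   16.6 193.6] a [-0.3 -0.4  1.5]
```

```bash
python3 - <<'E'
from h import *
im=cv2.imread("pics/w2.png"); c=cam("wrist")
h=cv2.cvtColor(im,cv2.COLOR_BGR2HSV); m=((h[...,1]>100)*255).astype(np.uint8); m[:125]=0; m[215:]=0; m[:,:295]=0; m[:,380:]=0
cn=max(cv2.findContours(m,0,1)[0],key=cv2.contourArea); print(cv2.boundingRect(cn))
for z in(.015,.021,.028):
    w=np.float32(onz(cn.reshape(-1,2),c,z)[:,:2]*1000); M=cv2.moments(w)
    print(np.array([M['m10'],M['m01']])/M['m00'],.5*np.degrees(np.arctan2(2*M['mu11'],M['mu20']-M['mu02'])),cv2.minAreaRect(w))
E
```

```text
(313, 138, 48, 68)
[449.89426657 328.12816922] 3.2515507382870865 ((449.6661071777344, 328.498046875), (75.3392333984375, 51.54841613769531), 1.9612878561019897)
[449.01782513 327.78996554] 3.2515671165330473 ((448.7933349609375, 328.1537780761719), (74.10283660888672, 50.702457427978516), 1.961245059967041)
[447.99531453 327.39539718] 3.251547725718768 ((447.7752380371094, 327.7521057128906), (72.66034698486328, 49.715476989746094), 1.9611362218856812)
```

play_rows([
  {"dx": 0.006,"dy": 0.0065,"dz": 0.02,"ax": -0.3,"ay": -0.4,"az": 2.2},
  {"dx": 0.006,"dy": 0.0065,"dz": 0.025,"ax": 0,"ay": 0,"az": 2.2},
  {"dx": 0,"dy": 0,"dz": 0.03,"ax": 0,"ay": 0,"az": 0},
  {"dx": 0,"dy": 0,"dz": 0.02,"ax": 0,"ay": 0,"az": 0},
  {"dx": 0,"dy": 0,"dz": 0,"ax": 0,"ay": 0,"az": 0},
])

```text
time_s: 1.87
ee_pos: [0.4487, 0.3293, 0.1111]
eef_rot: [3.139, 0.003, -3.101]
force: [-0.1, -0.4, -0.8]
grip_width: 0.094
```

```bash
python3 -c "
from h import *
mv(449,328.5,13,183)"
```

```text
t 1.87 pos [448.7 329.3 111.1] rot [ 179.9    0.2 -177.7] F [-0.1 -0.4 -0.8] grip 94.0
need d [ 0.1 -1.  98.1] a [ 0.1  0.2 -0.7]
```

play_rows([
  {"dx": 0,"dy": -0.001,"dz": 0.03,"ax": 0.1,"ay": 0.2,"az": 0},
  {"dx": 0,"dy": 0,"dz": 0.03,"ax": 0,"ay": 0,"az": 0},
  {"dx": 0,"dy": 0,"dz": 0.02,"ax": 0,"ay": 0,"az": 0},
  {"dx": 0,"dy": 0,"dz": 0.014,"ax": 0,"ay": 0,"az": 0},
  {"dx": 0,"dy": 0,"dz": 0,"ax": 0,"ay": 0,"az": 0},
])

```text
time_s: 2.28
ee_pos: [0.4507, 0.3296, 0.018]
eef_rot: [3.139, 0.003, -3.109]
force: [-0.8, -1.1, -0.2]
grip_width: 0.0941
```

play_rows([
  {"dx": 0,"dy": 0,"dz": 0.002,"ax": 0,"ay": 0,"az": 0},
  {"dx": 0,"dy": 0,"dz": 0,"ax": 0,"ay": 0,"az": 0},
  {"dx": 0,"dy": 0,"dz": 0,"ax": 0,"ay": 0,"az": 0},
  {"dx": 0,"dy": 0,"dz": 0,"ax": 0,"ay": 0,"az": 0},
  {"dx": 0,"dy": 0,"dz": 0,"ax": 0,"ay": 0,"az": 0},
], claw=0.35, squeeze=15)

```text
time_s: 2.7
ee_pos: [0.453, 0.3311, 0.0215]
eef_rot: [3.136, 0.008, -3.112]
force: [0.5, 0.4, 0.8]
grip_width: 0.064
```

play_rows([
  {"dx": 0,"dy": 0,"dz": 0,"ax": 0,"ay": 0,"az": 0},
  {"dx": 0,"dy": 0,"dz": 0,"ax": 0,"ay": 0,"az": 0},
  {"dx": 0,"dy": 0,"dz": 0,"ax": 0,"ay": 0,"az": 0},
  {"dx": 0,"dy": 0,"dz": 0,"ax": 0,"ay": 0,"az": 0},
  {"dx": 0,"dy": 0,"dz": 0,"ax": 0,"ay": 0,"az": 0},
])

```text
time_s: 3.12
ee_pos: [0.4534, 0.3313, 0.0229]
eef_rot: [3.135, 0.01, -3.112]
force: [-0.0, 0.5, -1.7]
grip_width: 0.0519
```

The tool crept upwards, so the grip is now about 10 mm too high on the stone. I'll reopen, lower and regrip.

play_rows([
  {"dx": 0,"dy": 0,"dz": 0,"ax": 0,"ay": 0,"az": 0},
  {"dx": 0,"dy": 0,"dz": 0,"ax": 0,"ay": 0,"az": 0},
  {"dx": 0,"dy": 0,"dz": 0,"ax": 0,"ay": 0,"az": 0},
  {"dx": 0,"dy": 0,"dz": 0,"ax": 0,"ay": 0,"az": 0},
  {"dx": 0,"dy": 0,"dz": 0,"ax": 0,"ay": 0,"az": 0},
], claw=0.8)

```text
time_s: 3.53
ee_pos: [0.4535, 0.3314, 0.023]
eef_rot: [3.135, 0.01, -3.112]
force: [0.6, 0.1, -0.4]
grip_width: 0.0749
```

play_rows([
  {"dx": 0.002,"dy": -0.001,"dz": 0.005,"ax": 0.3,"ay": 0.6,"az": 0},
  {"dx": 0.002,"dy": -0.001,"dz": 0.005,"ax": 0,"ay": 0,"az": 0},
  {"dx": 0,"dy": 0,"dz": 0.002,"ax": 0,"ay": 0,"az": 0},
  {"dx": 0,"dy": 0,"dz": 0,"ax": 0,"ay": 0,"az": 0},
  {"dx": 0,"dy": 0,"dz": 0,"ax": 0,"ay": 0,"az": 0},
])

```text
time_s: 3.95
ee_pos: [0.4489, 0.3289, 0.0093]
eef_rot: [3.141, -0.002, -3.112]
force: [-0.6, -0.5, 0.4]
grip_width: 0.075
```

```bash
python3 -c "
from h import *
mv(449,328.5,13,181.7)"
```

```text
t 3.95 pos [448.9 328.9   9.3] rot [ 1.800e+02 -1.000e-01 -1.783e+02] F [-0.6 -0.5  0.4] grip 75.0
need d [-0.  -0.4 -3.7] a [ 0.  -0.1 -0. ]
```

play_rows([
  {"dx": 0,"dy": 0,"dz": -0.003,"ax": 0,"ay": 0,"az": 0},
  {"dx": 0,"dy": 0,"dz": 0,"ax": 0,"ay": 0,"az": 0},
  {"dx": 0,"dy": 0,"dz": 0,"ax": 0,"ay": 0,"az": 0},
  {"dx": 0,"dy": 0,"dz": 0,"ax": 0,"ay": 0,"az": 0},
  {"dx": 0,"dy": 0,"dz": 0,"ax": 0,"ay": 0,"az": 0},
], claw=0.35, squeeze=15)

```text
time_s: 4.37
ee_pos: [0.4491, 0.3291, 0.0129]
eef_rot: [3.141, -0.002, -3.112]
force: [-0.8, 0.1, -1.3]
grip_width: 0.0517
```

play_rows([
  {"dx": 0,"dy": 0,"dz": 0,"ax": 0,"ay": 0,"az": 0},
  {"dx": 0,"dy": 0,"dz": 0,"ax": 0,"ay": 0,"az": 0},
  {"dx": 0,"dy": 0,"dz": 0,"ax": 0,"ay": 0,"az": 0},
  {"dx": 0,"dy": 0,"dz": -0.004,"ax": 0,"ay": 0,"az": 0},
  {"dx": 0,"dy": 0,"dz": -0.01,"ax": 0,"ay": 0,"az": 0},
])

```text
time_s: 4.78
ee_pos: [0.4481, 0.3284, 0.0257]
eef_rot: [-3.14, -0.005, -3.112]
force: [-0.5, -0.2, -1.8]
grip_width: 0.0518
```

```bash
python3 -c "
from h import *
mv(449,328.5,425,183)"
```

```text
t 4.78 pos [448.1 328.4  25.7] rot [-179.9   -0.3 -178.3] F [-0.5 -0.2 -1.8] grip 51.8
need d [   1.1   -0.4 -399.3] a [-0.1 -0.3 -1.3]
```

play_rows([
  {"dx": 0,"dy": 0,"dz": -0.02,"ax": -0.1,"ay": -0.3,"az": 0},
  {"dx": 0,"dy": 0,"dz": -0.03,"ax": 0,"ay": 0,"az": 0},
  {"dx": 0,"dy": 0,"dz": -0.03,"ax": 0,"ay": 0,"az": 0},
  {"dx": 0,"dy": 0,"dz": -0.03,"ax": 0,"ay": 0,"az": 2},
  {"dx": 0,"dy": 0,"dz": -0.03,"ax": 0,"ay": 0,"az": 4},
])

```text
time_s: 5.2
ee_pos: [0.4456, 0.3267, 0.1698]
eef_rot: [-3.136, -0.007, 3.066]
force: [0.5, 0.9, -2.0]
grip_width: 0.0519
```

play_rows([
  {"dx": 0,"dy": 0,"dz": -0.03,"ax": 0,"ay": 0,"az": 5},
  {"dx": 0,"dy": 0,"dz": -0.03,"ax": 0,"ay": 0,"az": 5},
  {"dx": 0,"dy": 0,"dz": -0.03,"ax": 0,"ay": 0,"az": 5},
  {"dx": 0,"dy": 0,"dz": -0.03,"ax": 0,"ay": 0,"az": 5},
  {"dx": 0,"dy": 0,"dz": -0.03,"ax": 0,"ay": 0,"az": 5},
])

```text
time_s: 5.62
ee_pos: [0.4441, 0.3257, 0.3326]
eef_rot: [-3.136, -0.003, 2.609]
force: [0.8, 0.6, -1.0]
grip_width: 0.052
```

play_rows([
  {"dx": 0,"dy": 0,"dz": -0.03,"ax": 0,"ay": 0,"az": 5},
  {"dx": 0,"dy": 0,"dz": -0.03,"ax": 0,"ay": 0,"az": 5},
  {"dx": 0,"dy": 0,"dz": -0.03,"ax": 0,"ay": 0,"az": 5},
  {"dx": 0,"dy": 0,"dz": -0.02,"ax": 0,"ay": 0,"az": 5},
  {"dx": 0,"dy": 0,"dz": -0.01,"ax": 0,"ay": 0,"az": 3},
])

```text
time_s: 6.03
ee_pos: [0.441, 0.3237, 0.4682]
eef_rot: [3.138, 0.0, 2.184]
force: [-0.2, 1.0, -1.9]
grip_width: 0.0515
```

```bash
python3 -c "
from h import *
mv(544.5,8,425,98)"
```

```text
t 6.03 pos [441.  323.7 468.2] rot [179.8   0.  125.1] F [-0.2  1.  -1.9] grip 51.5
need d [-317.7  -97.2   43. ] a [ 0.2 -0.  27.1]
```

play_rows([
  {"dx": -0.028,"dy": -0.0085,"dz": 0.002,"ax": 0.2,"ay": 0,"az": 0},
  {"dx": -0.031,"dy": -0.0095,"dz": 0.002,"ax": 0,"ay": 0,"az": 0},
  {"dx": -0.031,"dy": -0.0095,"dz": 0.002,"ax": 0,"ay": 0,"az": 0},
  {"dx": -0.031,"dy": -0.0095,"dz": 0.002,"ax": 0,"ay": 0,"az": 0},
  {"dx": -0.031,"dy": -0.0095,"dz": 0.002,"ax": 0,"ay": 0,"az": 0},
])

```text
time_s: 6.45
ee_pos: [0.4871, 0.1708, 0.4656]
eef_rot: [3.134, 0.001, 2.188]
force: [0.2, 0.2, -2.3]
grip_width: 0.0517
```

play_rows([
  {"dx": -0.031,"dy": -0.0095,"dz": 0.002,"ax": 0,"ay": 0,"az": 0},
  {"dx": -0.031,"dy": -0.0095,"dz": 0.002,"ax": 0,"ay": 0,"az": 0},
  {"dx": -0.031,"dy": -0.0095,"dz": 0.002,"ax": 0,"ay": 0,"az": 0},
  {"dx": -0.031,"dy": -0.0095,"dz": 0.002,"ax": 0,"ay": 0,"az": 0},
  {"dx": -0.031,"dy": -0.0095,"dz": 0.002,"ax": 0,"ay": 0,"az": 0},
])

```text
time_s: 6.87
ee_pos: [0.5358, 0.0086, 0.4598]
eef_rot: [3.131, 0.003, 2.189]
force: [-0.1, 0.5, -2.7]
grip_width: 0.052
```

play_rows([
  {"dx": 0,"dy": 0,"dz": 0,"ax": 0,"ay": 0,"az": 5.4},
  {"dx": 0,"dy": 0,"dz": 0,"ax": 0,"ay": 0,"az": 5.4},
  {"dx": 0,"dy": 0,"dz": 0,"ax": 0,"ay": 0,"az": 5.4},
  {"dx": 0,"dy": 0,"dz": 0,"ax": 0,"ay": 0,"az": 5.4},
  {"dx": 0,"dy": 0,"dz": 0,"ax": 0,"ay": 0,"az": 4},
])

```text
time_s: 7.28
ee_pos: [0.5342, 0.001, 0.462]
eef_rot: [3.132, -0.002, 1.718]
force: [0.2, 1.1, -1.1]
grip_width: 0.0518
```

```bash
python3 - <<'E'
from h import *
mv(544.5,8,250,98)
im,c=shot("wrist","w3.png")
s,_=shot("scene","s3.png")
cv2.imwrite("pics/s3b.png",np.vstack([cv2.resize(s[80:270,200:440],(640,507))[:300],im[:300]]))
E
```

```text
t 7.28 pos [534.2   1.  462. ] rot [ 1.795e+02 -1.000e-01  9.840e+01] F [ 0.2  1.1 -1.1] grip 51.8
need d [  5.    9.2 212.1] a [ 0.5 -0.1  0.4]
```

View pics/s3b.png

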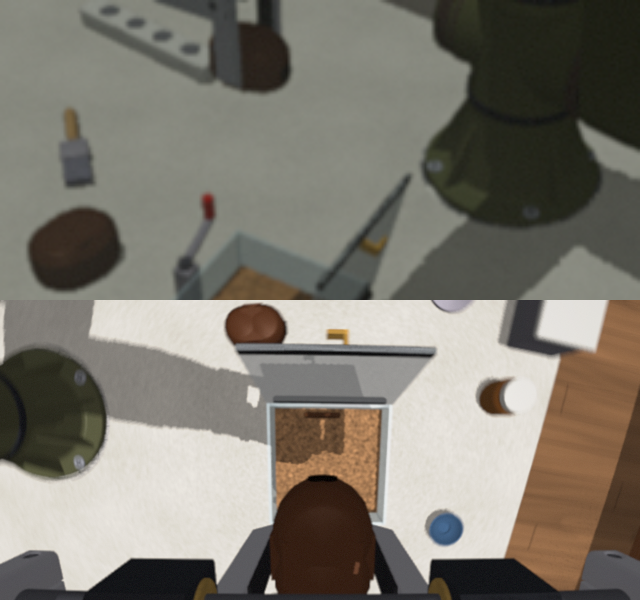

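Picture 6: the hide is held level. In the wrist half, the +y rim corners are at about (270,105) and (389,104), and the wrist image puts the lid edge at row 48. I'll check these against the cube pose.

```bash
python3 - <<'E'
from h import *
np.set_printoptions(precision=1,suppress=True)
c=cam("wrist")
p=onz([(270.5,105),(389,104.5),(271,218),(382,220)],c,.17)*1000; print(p, np.linalg.norm(p[0]-p[1]), np.degrees(np.arctan2(p[1,1]-p[0,1],p[1,0]-p[0,0])))
a=np.radians(8);M=np.array([[np.cos(a),-np.sin(a)],[np.sin(a),np.cos(a)]])
for cc in((544.5,8),):
    w=[np.r_[(M@v+cc),170]/1000 for v in((-85,85),(85,85),(-85,-85),(85,-85))]; print(proj(w,c)); print(np.array(w)*1000)
E
```

```text
[[455.3  74.7 170. ]
 [613.5  99.5 170. ]
 [474.5 -83.  170. ]
 [634.9 -62.2 170. ]] 160.17091720935124 8.927338742823716
[[266.  100. ]
 [392.  101.5]
 [269.  221.1]
 [385.5 221.9]]
[[448.5  80.3 170. ]
 [616.8 104.  170. ]
 [472.2 -88.  170. ]
 [640.5 -64.3 170. ]]
```

play_rows([
  {"dx": 0.0025,"dy": 0.0045,"dz": 0.02,"ax": 0.5,"ay": 0,"az": 0.3},
  {"dx": 0.0025,"dy": 0.0045,"dz": 0.03,"ax": 0,"ay": 0,"az": 0},
  {"dx": 0,"dy": 0,"dz": 0.03,"ax": 0,"ay": 0,"az": 0},
  {"dx": 0,"dy": 0,"dz": 0.03,"ax": 0,"ay": 0,"az": 0},
  {"dx": 0,"dy": 0,"dz": 0.03,"ax": 0,"ay": 0,"az": 0},
])

```text
time_s: 7.8
ee_pos: [0.5431, 0.0083, 0.3262]
eef_rot: [3.127, 0.001, 1.733]
force: [0.9, -0.5, -2.1]
grip_width: 0.0516
```

play_rows([
  {"dx": 0,"dy": 0,"dz": 0.03,"ax": 0,"ay": 0,"az": 0},
  {"dx": 0,"dy": 0,"dz": 0.02,"ax": 0,"ay": 0,"az": 0},
  {"dx": 0,"dy": 0,"dz": 0.01,"ax": 0,"ay": 0,"az": 0},
  {"dx": 0,"dy": 0,"dz": 0,"ax": 0,"ay": 0,"az": 0},
  {"dx": 0,"dy": 0,"dz": 0,"ax": 0,"ay": 0,"az": 0},
])

```text
time_s: 8.22
ee_pos: [0.5409, 0.0089, 0.2599]
eef_rot: [3.134, -0.0, 1.747]
force: [0.4, 0.3, -1.2]
grip_width: 0.0517
```

```bash
python3 -c "
from h import *
mv(544.5,7.5,133,98)"
```

```text
t 8.22 pos [540.9   8.9 259.9] rot [179.6  -0.  100.1] F [ 0.4  0.3 -1.2] grip 51.7
need d [ -2.1   2.4 127. ] a [ 0.4 -0.   2.1]
```

play_rows([
  {"dx": -0.001,"dy": 0.0025,"dz": 0.015,"ax": 0.4,"ay": 0,"az": 1.5},
  {"dx": 0,"dy": 0,"dz": 0.025,"ax": 0,"ay": 0,"az": 0},
  {"dx": 0,"dy": 0,"dz": 0.025,"ax": 0,"ay": 0,"az": 0},
  {"dx": 0,"dy": 0,"dz": 0.015,"ax": 0,"ay": 0,"az": 0},
  {"dx": 0,"dy": 0,"dz": 0.008,"ax": 0,"ay": 0,"az": 0},
])

```text
time_s: 8.63
ee_pos: [0.5481, 0.0081, 0.1746]
eef_rot: [3.129, 0.003, 1.717]
force: [-0.3, -0.2, -0.8]
grip_width: 0.0521
```

play_rows([
  {"dx": 0,"dy": 0,"dz": 0,"ax": 0,"ay": 0,"az": 0},
  {"dx": 0,"dy": 0,"dz": 0,"ax": 0,"ay": 0,"az": 0},
  {"dx": 0,"dy": 0,"dz": 0,"ax": 0,"ay": 0,"az": 0},
  {"dx": 0,"dy": 0,"dz": 0,"ax": 0,"ay": 0,"az": 0},
  {"dx": 0,"dy": 0,"dz": 0,"ax": 0,"ay": 0,"az": 0},
])

```text
time_s: 9.05
ee_pos: [0.5496, 0.008, 0.1766]
eef_rot: [3.127, 0.003, 1.716]
force: [0.2, -0.4, -1.8]
grip_width: 0.0519
```

```bash
python3 -c "
from h import *
mv(544.5,7.5,133,98)"
```

```text
t 9.05 pos [549.6   8.  176.6] rot [179.1   0.2  98.3] F [ 0.2 -0.4 -1.8] grip 51.9
need d [ 0.4 -5.8 43.5] a [0.9 0.2 0.3]
```

play_rows([
  {"dx": 0,"dy": -0.003,"dz": 0.008,"ax": 0.5,"ay": 0.1,"az": 0},
  {"dx": 0,"dy": -0.002,"dz": 0.01,"ax": 0.4,"ay": 0.1,"az": 0},
  {"dx": 0,"dy": 0,"dz": 0.008,"ax": 0,"ay": 0,"az": 0},
  {"dx": 0,"dy": 0,"dz": 0.004,"ax": 0,"ay": 0,"az": 0},
  {"dx": 0,"dy": 0,"dz": 0.002,"ax": 0,"ay": 0,"az": 0},
])

```text
time_s: 9.47
ee_pos: [0.5448, 0.0071, 0.1428]
eef_rot: [3.141, -0.0, 1.716]
force: [-0.1, -0.6, -2.9]
grip_width: 0.0518
```

play_rows([
  {"dx": 0,"dy": 0,"dz": 0.001,"ax": 0,"ay": 0,"az": 0},
  {"dx": 0,"dy": 0,"dz": 0.001,"ax": 0,"ay": 0,"az": 0},
  {"dx": 0,"dy": 0,"dz": 0.001,"ax": 0,"ay": 0,"az": 0},
  {"dx": 0,"dy": 0,"dz": 0.001,"ax": 0,"ay": 0,"az": 0},
  {"dx": 0,"dy": 0,"dz": 0.001,"ax": 0,"ay": 0,"az": 0},
])

```text
time_s: 9.88
ee_pos: [0.5447, 0.0071, 0.1368]
eef_rot: [-3.141, -0.0, 1.716]
force: [0.6, 0.6, -2.2]
grip_width: 0.052
```

```bash
python3 -c "
from h import *
mv(544.5,7.5,133,98)"
```

```text
t 9.88 pos [544.7   7.1 136.8] rot [-180.    -0.    98.3] F [ 0.6  0.6 -2.2] grip 52.0
need d [ 0.4 -0.2  3.8] a [-0.  -0.   0.3]
```

play_rows([
  {"dx": 0,"dy": 0,"dz": 0.0008,"ax": 0,"ay": 0,"az": 0},
  {"dx": 0,"dy": 0,"dz": 0.0008,"ax": 0,"ay": 0,"az": 0},
  {"dx": 0,"dy": 0,"dz": 0.0008,"ax": 0,"ay": 0,"az": 0},
  {"dx": 0,"dy": 0,"dz": 0.0005,"ax": 0,"ay": 0,"az": 0},
  {"dx": 0,"dy": 0,"dz": 0.0003,"ax": 0,"ay": 0,"az": 0},
])

```text
time_s: 10.3
ee_pos: [0.5449, 0.0071, 0.1336]
eef_rot: [3.141, -0.0, 1.716]
force: [0.3, 0.2, -1.2]
grip_width: 0.0521
```

play_rows([
  {"dx": 0,"dy": 0,"dz": 0.0005,"ax": 0,"ay": 0,"az": 0},
  {"dx": 0,"dy": 0,"dz": 0.0003,"ax": 0,"ay": 0,"az": 0},
  {"dx": 0,"dy": 0,"dz": 0.0003,"ax": 0,"ay": 0,"az": 0},
  {"dx": 0,"dy": 0,"dz": 0,"ax": 0,"ay": 0,"az": 0},
  {"dx": 0,"dy": 0,"dz": 0,"ax": 0,"ay": 0,"az": 0},
])

```text
time_s: 10.72
ee_pos: [0.5451, 0.0071, 0.1329]
eef_rot: [3.141, 0.0, 1.716]
force: [0.1, 0.7, -2.0]
grip_width: 0.0519
```

play_rows([
  {"dx": 0,"dy": 0,"dz": 0.0005,"ax": 0,"ay": 0,"az": 0},
  {"dx": 0,"dy": 0,"dz": 0.0004,"ax": 0,"ay": 0,"az": 0},
  {"dx": 0,"dy": 0,"dz": 0.0003,"ax": 0,"ay": 0,"az": 0},
  {"dx": 0,"dy": 0,"dz": 0.0003,"ax": 0,"ay": 0,"az": 0},
  {"dx": 0,"dy": 0,"dz": 0.0,"ax": 0,"ay": 0,"az": 0},
])

```text
time_s: 11.13
ee_pos: [0.5451, 0.0071, 0.1329]
eef_rot: [3.14, 0.0, 1.716]
force: [-0.2, -0.6, -0.6]
grip_width: 0.0524
```

play_rows([
  {"dx": 0,"dy": 0,"dz": 0.0003,"ax": 0,"ay": 0,"az": 0},
  {"dx": 0,"dy": 0,"dz": 0.0003,"ax": 0,"ay": 0,"az": 0},
  {"dx": 0,"dy": 0,"dz": 0,"ax": 0,"ay": 0,"az": 0},
  {"dx": 0,"dy": 0,"dz": 0,"ax": 0,"ay": 0,"az": 0},
  {"dx": 0,"dy": 0,"dz": 0,"ax": 0,"ay": 0,"az": 0},
])

```text
time_s: 11.55
ee_pos: [0.5451, 0.0071, 0.1328]
eef_rot: [3.14, 0.0, 1.716]
force: [-3.0, 1.3, 2.5]
grip_width: 0.0522
```

Contact with the floor: z has stopped at 0.1328 and the force has turned positive. Releasing now.

play_rows([
  {"dx": 0,"dy": 0,"dz": 0,"ax": 0,"ay": 0,"az": 0},
  {"dx": 0,"dy": 0,"dz": 0,"ax": 0,"ay": 0,"az": 0},
  {"dx": 0,"dy": 0,"dz": 0,"ax": 0,"ay": 0,"az": 0},
  {"dx": 0,"dy": 0,"dz": 0,"ax": 0,"ay": 0,"az": 0},
  {"dx": 0,"dy": 0,"dz": 0,"ax": 0,"ay": 0,"az": 0},
], claw=0.75)

```text
time_s: 11.97
ee_pos: [0.5455, 0.0071, 0.1323]
eef_rot: [3.139, 0.001, 1.716]
force: [-0.6, 1.1, -0.0]
grip_width: 0.0704
```

play_rows([
  {"dx": 0,"dy": 0,"dz": -0.005,"ax": 0,"ay": 0,"az": 0},
  {"dx": 0,"dy": 0,"dz": -0.01,"ax": 0,"ay": 0,"az": 0},
  {"dx": 0,"dy": 0,"dz": -0.02,"ax": 0,"ay": 0,"az": 0},
  {"dx": 0,"dy": 0,"dz": -0.025,"ax": 0,"ay": 0,"az": 0},
  {"dx": 0,"dy": 0,"dz": -0.03,"ax": 0,"ay": 0,"az": 0},
])

```text
time_s: 12.38
ee_pos: [0.543, 0.0072, 0.222]
eef_rot: [-3.134, -0.001, 1.716]
force: [0.8, -0.8, 0.8]
grip_width: 0.0706
```

play_rows([
  {"dx": 0,"dy": 0,"dz": -0.035,"ax": 0,"ay": 0,"az": 0},
  {"dx": 0,"dy": 0,"dz": -0.035,"ax": 0,"ay": 0,"az": 0},
  {"dx": 0,"dy": 0,"dz": -0.035,"ax": 0,"ay": 0,"az": 0},
  {"dx": 0,"dy": 0,"dz": -0.025,"ax": 0,"ay": 0,"az": 0},
  {"dx": 0,"dy": 0,"dz": -0.01,"ax": 0,"ay": 0,"az": 0},
], claw=0)

```text
time_s: 12.8
ee_pos: [0.542, 0.0073, 0.378]
eef_rot: [3.141, 0.0, 1.716]
force: [0.3, 0.3, -0.4]
grip_width: 0.0406
```

```bash
python3 - <<'E'
from h import *
im,c=shot("wrist","w4.png")
s,_=shot("scene","s4.png"); t,_=shot("top","t4.png")
cv2.imwrite("pics/v4.png",np.hstack([np.vstack([cv2.resize(s[130:250,240:360],(400,400))]),cv2.resize(im,(400,400))]))
a=np.radians(8);M=np.array([[np.cos(a),-np.sin(a)],[np.sin(a),np.cos(a)]])
p=M@[-42,140]+[544.5,7.5]; print(p)
mv(p[0],p[1],420,98)
E
```

```text
[483.42450698 140.29225938]
t 12.95 pos [542.    7.3 373.9] rot [-179.8   -0.    98.3] F [-1.2  0.5 -1.1] grip 28.9
need d [140.1 -38.9 -45.9] a [-0.2 -0.   0.3]
```

View pics/v4.png

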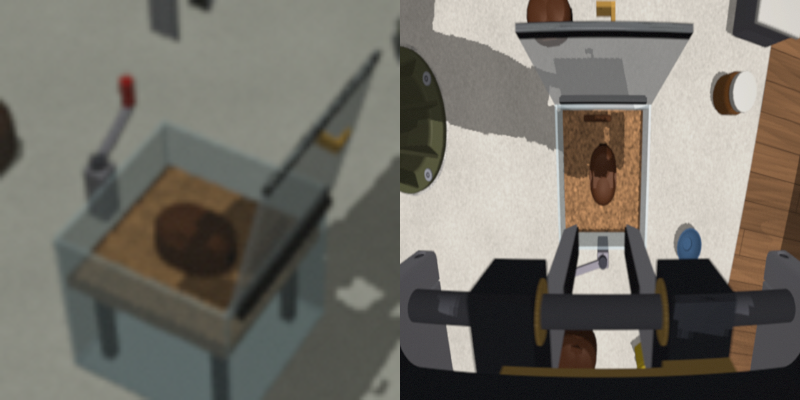

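Picture 7: the hide stands upright mid-floor, clear of the bark. The lid is unmoved and the hook is still open. Now over the lid to its outer side.

play_rows([
  {"dx": 0,"dy": -0.01,"dz": -0.02,"ax": -0.2,"ay": 0,"az": 0},
  {"dx": 0,"dy": -0.01,"dz": -0.02,"ax": 0,"ay": 0,"az": 0},
  {"dx": 0.01,"dy": -0.01,"dz": -0.005,"ax": 0,"ay": 0,"az": 0},
  {"dx": 0.02,"dy": -0.009,"dz": 0,"ax": 0,"ay": 0,"az": 0},
  {"dx": 0.03,"dy": 0,"dz": 0,"ax": 0,"ay": 0,"az": 0},
])

```text
time_s: 13.37
ee_pos: [0.4926, 0.0587, 0.4126]
eef_rot: [-3.128, -0.003, 1.71]
force: [0.8, -0.0, 0.4]
grip_width: 0.0003
```

play_rows([
  {"dx": 0.03,"dy": 0,"dz": 0,"ax": 0,"ay": 0,"az": 0},
  {"dx": 0.03,"dy": 0,"dz": 0,"ax": 0,"ay": 0,"az": 0},
  {"dx": 0.02,"dy": 0,"dz": 0,"ax": 0,"ay": 0,"az": 0},
  {"dx": 0.005,"dy": 0,"dz": 0,"ax": 0,"ay": 0,"az": 0},
  {"dx": 0,"dy": 0,"dz": 0,"ax": 0,"ay": 0,"az": 0},
])

```text
time_s: 13.78
ee_pos: [0.4773, 0.1494, 0.4058]
eef_rot: [-3.117, -0.002, 1.712]
force: [-0.6, 0.0, 0.2]
grip_width: 0.0006
```

```bash
cat >> h.py <<'E'
A=np.radians(8);M8=np.array([[np.cos(A),-np.sin(A)],[np.sin(A),np.cos(A)]]);CC=np.array([544.5,7.5])
def ml(x,y,z,yaw):
    "as mv, target in cube frame"
    p=M8@[x,y]+CC; print("cube-frame now",np.round((tool()[:2,3]*1000-CC)@M8,1)); mv(p[0],p[1],z,yaw+8)
E
python3 -c "
from h import *
ml(-42,152,319,90)"
```

```text
cube-frame now [-46.8 149.8]
t 13.78 pos [477.3 149.4 405.8] rot [-1.786e+02 -1.000e-01  9.810e+01] F [-0.6  0.   0.2] grip 0.6
need d [ 1.9  6.9 86.7] a [-1.4 -0.1  0.1]
```

play_rows([
  {"dx": 0.003,"dy": 0.002,"dz": 0.01,"ax": -0.7,"ay": 0,"az": 0},
  {"dx": 0.001,"dy": 0.002,"dz": 0.025,"ax": -0.7,"ay": 0,"az": 0},
  {"dx": 0,"dy": 0,"dz": 0.025,"ax": 0,"ay": 0,"az": 0},
  {"dx": 0,"dy": 0,"dz": 0.018,"ax": 0,"ay": 0,"az": 0},
  {"dx": 0,"dy": 0,"dz": 0.004,"ax": 0,"ay": 0,"az": 0},
])

```text
time_s: 14.2
ee_pos: [0.4804, 0.15, 0.3177]
eef_rot: [-3.139, -0.001, 1.711]
force: [0.2, -0.1, -0.5]
grip_width: 0.0005
```

play_rows([
  {"dx": 0,"dy": 0,"dz": 0,"ax": 0,"ay": 0,"az": 0},
  {"dx": 0,"dy": 0,"dz": 0,"ax": 0,"ay": 0,"az": 0},
  {"dx": -0.002,"dy": 0,"dz": 0,"ax": 0,"ay": 0,"az": 0},
  {"dx": -0.004,"dy": 0,"dz": 0,"ax": 0,"ay": 0,"az": 0},
  {"dx": -0.004,"dy": 0,"dz": 0,"ax": 0,"ay": 0,"az": 0},
])

```text
time_s: 14.62
ee_pos: [0.4825, 0.1374, 0.319]
eef_rot: [-3.138, -0.001, 1.709]
force: [-0.7, 0.0, 0.7]
grip_width: 0.0008
```

```bash
python3 -c "
from h import *
ml(-42,98,319,90)"
```

```text
cube-frame now [-43.3 137.3]
t 14.62 pos [482.5 137.4 319. ] rot [-179.8   -0.    97.9] F [-0.7  0.   0.7] grip 0.8
need d [-39.3   1.3  -0.1] a [-0.2 -0.  -0.1]
```

play_rows([
  {"dx": -0.004,"dy": 0,"dz": 0,"ax": 0,"ay": 0,"az": 0},
  {"dx": -0.005,"dy": 0,"dz": 0,"ax": 0,"ay": 0,"az": 0},
  {"dx": -0.005,"dy": 0,"dz": 0,"ax": 0,"ay": 0,"az": 0},
  {"dx": -0.005,"dy": 0,"dz": 0,"ax": 0,"ay": 0,"az": 0},
  {"dx": -0.005,"dy": 0,"dz": 0,"ax": 0,"ay": 0,"az": 0},
])

```text
time_s: 15.03
ee_pos: [0.4867, 0.1114, 0.3213]
eef_rot: [3.141, -0.002, 1.71]
force: [-0.9, 1.6, 1.8]
grip_width: 0.0007
```

play_rows([
  {"dx": -0.006,"dy": 0,"dz": 0,"ax": 0,"ay": 0,"az": 0},
  {"dx": -0.006,"dy": 0,"dz": 0,"ax": 0,"ay": 0,"az": 0},
  {"dx": -0.006,"dy": 0,"dz": 0,"ax": 0,"ay": 0,"az": 0},
  {"dx": -0.006,"dy": 0,"dz": 0,"ax": 0,"ay": 0,"az": 0},
  {"dx": -0.006,"dy": 0,"dz": 0,"ax": 0,"ay": 0,"az": 0},
])

```text
time_s: 15.45
ee_pos: [0.4912, 0.0785, 0.321]
eef_rot: [3.141, -0.002, 1.71]
force: [0.0, 2.0, -2.0]
grip_width: 0.0003
```

```bash
python3 - <<'E'
from h import *
# table of TCP (y,z) for lid angles, tip corner on outer face at d=140
for a in range(90,-1,-10):
    r=np.radians(a); print(a, round(85-140*np.cos(r)+5*np.sin(r)+8,1), round(171+140*np.sin(r)+5*np.cos(r)+8,1),end=" | ")
print(); ml(-42,98-24,317,90)
E
```

```text
90 98.0 319.0 | 80 73.6 317.7 | 70 49.8 312.3 | 60 27.3 302.7 | 50 6.8 289.5 | 40 -11.0 272.8 | 30 -25.7 253.3 | 20 -36.8 231.6 | 10 -44.0 208.2 | 0 -47.0 184.0 | 
cube-frame now [-42.9  77.7]
t 15.45 pos [491.2  78.5 321. ] rot [ 1.8e+02 -1.0e-01  9.8e+01] F [ 0.  2. -2.] grip 0.3
need d [-3.7  0.9  4. ] a [ 0.  -0.1 -0. ]
```

play_rows([
  {"dx": -0.0055,"dy": 0,"dz": 0.0015,"ax": 0,"ay": 0,"az": 0},
  {"dx": -0.0055,"dy": 0,"dz": 0.0015,"ax": 0,"ay": 0,"az": 0},
  {"dx": -0.0055,"dy": 0,"dz": 0.0015,"ax": 0,"ay": 0,"az": 0},
  {"dx": -0.0055,"dy": 0,"dz": 0.002,"ax": 0,"ay": 0,"az": 0},
  {"dx": -0.0055,"dy": 0,"dz": 0.002,"ax": 0,"ay": 0,"az": 0},
])

```text
time_s: 15.87
ee_pos: [0.4955, 0.0479, 0.312]
eef_rot: [3.14, -0.002, 1.709]
force: [0.2, 1.1, 1.4]
grip_width: 0.0005
```

play_rows([
  {"dx": -0.0045,"dy": 0,"dz": 0.002,"ax": 0,"ay": 0,"az": 0},
  {"dx": -0.0045,"dy": 0,"dz": 0.002,"ax": 0,"ay": 0,"az": 0},
  {"dx": -0.0045,"dy": 0,"dz": 0.002,"ax": 0,"ay": 0,"az": 0},
  {"dx": -0.0045,"dy": 0,"dz": 0.002,"ax": 0,"ay": 0,"az": 0},
  {"dx": -0.0045,"dy": 0,"dz": 0.002,"ax": 0,"ay": 0,"az": 0},
])

```text
time_s: 16.28
ee_pos: [0.4989, 0.0229, 0.3006]
eef_rot: [3.141, -0.002, 1.709]
force: [0.0, 1.2, -0.3]
grip_width: 0.0005
```

```bash
python3 -c "
from h import *
ml(-42,6.8,289.5,90)"
```

```text
cube-frame now [-43.   21.6]
t 16.28 pos [498.9  22.9 300.6] rot [ 1.799e+02 -1.000e-01  9.790e+01] F [ 0.   1.2 -0.3] grip 0.5
need d [-14.8   1.   11.1] a [ 0.1 -0.1 -0.1]
```

play_rows([
  {"dx": -0.0035,"dy": 0,"dz": 0.0022,"ax": 0,"ay": 0,"az": 0},
  {"dx": -0.003,"dy": 0,"dz": 0.0022,"ax": 0,"ay": 0,"az": 0},
  {"dx": -0.003,"dy": 0,"dz": 0.0025,"ax": 0,"ay": 0,"az": 0},
  {"dx": -0.003,"dy": 0,"dz": 0.0025,"ax": 0,"ay": 0,"az": 0},
  {"dx": -0.003,"dy": 0,"dz": 0.0025,"ax": 0,"ay": 0,"az": 0},
])

```text
time_s: 16.7
ee_pos: [0.5013, 0.0055, 0.2874]
eef_rot: [3.141, -0.001, 1.709]
force: [-0.9, 0.7, 1.9]
grip_width: 0.0002
```

play_rows([
  {"dx": -0.0035,"dy": 0,"dz": 0.003,"ax": 0,"ay": 0,"az": 0},
  {"dx": -0.0035,"dy": 0,"dz": 0.003,"ax": 0,"ay": 0,"az": 0},
  {"dx": -0.0035,"dy": 0,"dz": 0.003,"ax": 0,"ay": 0,"az": 0},
  {"dx": -0.003,"dy": 0,"dz": 0.0035,"ax": 0,"ay": 0,"az": 0},
  {"dx": -0.003,"dy": 0,"dz": 0.0035,"ax": 0,"ay": 0,"az": 0},
])

```text
time_s: 17.12
ee_pos: [0.5038, -0.0125, 0.2697]
eef_rot: [3.141, -0.001, 1.709]
force: [1.3, 0.7, 2.0]
grip_width: 0.0005
```

```bash
python3 -c "
from h import *
ml(-42,-25.7,253.3,90)"
```

```text
cube-frame now [-43.1 -14.1]
t 17.12 pos [503.8 -12.5 269.7] rot [ 1.799e+02 -1.000e-01  9.790e+01] F [1.3 0.7 2. ] grip 0.5
need d [-11.6   1.1  16.4] a [ 0.1 -0.1 -0.1]
```

play_rows([
  {"dx": -0.0025,"dy": 0,"dz": 0.003,"ax": 0,"ay": 0,"az": 0},
  {"dx": -0.0025,"dy": 0,"dz": 0.003,"ax": 0,"ay": 0,"az": 0},
  {"dx": -0.002,"dy": 0,"dz": 0.0035,"ax": 0,"ay": 0,"az": 0},
  {"dx": -0.002,"dy": 0,"dz": 0.0035,"ax": 0,"ay": 0,"az": 0},
  {"dx": -0.002,"dy": 0,"dz": 0.0035,"ax": 0,"ay": 0,"az": 0},
])

```text
time_s: 17.53
ee_pos: [0.5055, -0.0249, 0.2513]
eef_rot: [3.141, -0.001, 1.709]
force: [1.0, -0.3, 2.1]
grip_width: 0.0003
```

play_rows([
  {"dx": -0.0022,"dy": 0,"dz": 0.004,"ax": 0,"ay": 0,"az": 0},
  {"dx": -0.0022,"dy": 0,"dz": 0.004,"ax": 0,"ay": 0,"az": 0},
  {"dx": -0.002,"dy": 0,"dz": 0.004,"ax": 0,"ay": 0,"az": 0},
  {"dx": -0.002,"dy": 0,"dz": 0.004,"ax": 0,"ay": 0,"az": 0},
  {"dx": -0.002,"dy": 0,"dz": 0.004,"ax": 0,"ay": 0,"az": 0},
])

```text
time_s: 17.95
ee_pos: [0.507, -0.0362, 0.229]
eef_rot: [3.141, -0.001, 1.709]
force: [-0.0, 0.3, 1.0]
grip_width: 0.0003
```

```bash
python3 -c "
from h import *
ml(-42,-44,208.2,90)"
```

```text
cube-frame now [-43.2 -38. ]
t 17.95 pos [507.  -36.2 229. ] rot [ 1.80e+02 -1.00e-01  9.79e+01] F [-0.   0.3  1. ] grip 0.3
need d [-6.   1.2 20.8] a [ 0.  -0.1 -0.1]
```

play_rows([
  {"dx": -0.001,"dy": 0,"dz": 0.004,"ax": 0,"ay": 0,"az": 0},
  {"dx": -0.001,"dy": 0,"dz": 0.004,"ax": 0,"ay": 0,"az": 0},
  {"dx": -0.001,"dy": 0,"dz": 0.004,"ax": 0,"ay": 0,"az": 0},
  {"dx": -0.001,"dy": 0,"dz": 0.004,"ax": 0,"ay": 0,"az": 0},
  {"dx": -0.001,"dy": 0,"dz": 0.003,"ax": 0,"ay": 0,"az": 0},
])

```text
time_s: 18.37
ee_pos: [0.5077, -0.0419, 0.2076]
eef_rot: [3.141, -0.001, 1.709]
force: [0.9, 1.0, 0.5]
grip_width: 0.0004
```

play_rows([
  {"dx": 0,"dy": 0,"dz": 0.003,"ax": 0,"ay": 0,"az": 0},
  {"dx": 0,"dy": 0,"dz": 0.003,"ax": 0,"ay": 0,"az": 0},
  {"dx": 0,"dy": 0,"dz": 0.003,"ax": 0,"ay": 0,"az": 0},
  {"dx": 0,"dy": 0,"dz": 0.002,"ax": 0,"ay": 0,"az": 0},
  {"dx": 0,"dy": 0,"dz": 0.002,"ax": 0,"ay": 0,"az": 0},
])

```text
time_s: 18.78
ee_pos: [0.5076, -0.0421, 0.1929]
eef_rot: [-3.141, -0.001, 1.709]
force: [-0.7, -1.1, 1.9]
grip_width: 0.0005
```

```bash
python3 -c "
from h import *
ml(-42,-47,184,90)"
```

```text
cube-frame now [-43.4 -44. ]
t 18.78 pos [507.6 -42.1 192.9] rot [-180.    -0.    97.9] F [-0.7 -1.1  1.9] grip 0.5
need d [-3.   1.4  8.9] a [-0.  -0.  -0.1]
```

play_rows([
  {"dx": 0,"dy": 0,"dz": 0.0015,"ax": 0,"ay": 0,"az": 0},
  {"dx": 0,"dy": 0,"dz": 0.0015,"ax": 0,"ay": 0,"az": 0},
  {"dx": 0,"dy": 0,"dz": 0.0015,"ax": 0,"ay": 0,"az": 0},
  {"dx": 0,"dy": 0,"dz": 0.001,"ax": 0,"ay": 0,"az": 0},
  {"dx": 0,"dy": 0,"dz": 0.001,"ax": 0,"ay": 0,"az": 0},
])

```text
time_s: 19.2
ee_pos: [0.5076, -0.042, 0.1858]
eef_rot: [-3.141, -0.001, 1.709]
force: [0.0, -0.7, 0.5]
grip_width: 0.0007
```

play_rows([
  {"dx": 0,"dy": 0,"dz": 0.001,"ax": 0,"ay": 0,"az": 0},
  {"dx": 0,"dy": 0,"dz": 0.001,"ax": 0,"ay": 0,"az": 0},
  {"dx": 0,"dy": 0,"dz": 0.001,"ax": 0,"ay": 0,"az": 0},
  {"dx": 0,"dy": 0,"dz": 0.0005,"ax": 0,"ay": 0,"az": 0},
  {"dx": 0,"dy": 0,"dz": 0.0005,"ax": 0,"ay": 0,"az": 0},
])

```text
time_s: 19.62
ee_pos: [0.5077, -0.0421, 0.1842]
eef_rot: [3.14, 0.0, 1.709]
force: [-1.8, -1.1, 4.8]
grip_width: 0.0001
```

play_rows([
  {"dx": 0,"dy": 0,"dz": 0.001,"ax": 0,"ay": 0,"az": 0},
  {"dx": 0,"dy": 0,"dz": 0.001,"ax": 0,"ay": 0,"az": 0},
  {"dx": 0,"dy": 0,"dz": 0.001,"ax": 0,"ay": 0,"az": 0},
  {"dx": 0,"dy": 0,"dz": 0.001,"ax": 0,"ay": 0,"az": 0},
  {"dx": 0,"dy": 0,"dz": 0.001,"ax": 0,"ay": 0,"az": 0},
])

```text
time_s: 20.03
ee_pos: [0.5078, -0.0421, 0.184]
eef_rot: [3.137, 0.001, 1.709]
force: [-5.5, 1.3, 11.3]
grip_width: 0.0004
```

play_rows([
  {"dx": 0,"dy": 0,"dz": -0.005,"ax": 0,"ay": 0,"az": 0},
  {"dx": 0,"dy": 0,"dz": -0.01,"ax": 0,"ay": 0,"az": 0},
  {"dx": 0,"dy": 0,"dz": -0.02,"ax": 0,"ay": 0,"az": 0},
  {"dx": 0,"dy": 0,"dz": -0.025,"ax": 0,"ay": 0,"az": 0},
  {"dx": 0,"dy": 0,"dz": -0.02,"ax": 0,"ay": 0,"az": 0},
])

```text
time_s: 20.45
ee_pos: [0.5058, -0.0415, 0.265]
eef_rot: [-3.139, -0.001, 1.709]
force: [-0.1, -0.3, 0.1]
grip_width: 0.0004
```

```bash
python3 - <<'E'
from h import *
np.set_printoptions(precision=1,suppress=True)
s,cs=shot("scene","s5.png"); t,ct=shot("top","t5.png"); w,cw=shot("wrist","w5.png")
def red(im,b):
    q=cv2.cvtColor(im[b[2]:b[3],b[0]:b[1]],cv2.COLOR_BGR2HSV); m=((q[...,0]<8)|(q[...,0]>172))&(q[...,1]>130)&(q[...,2]>80)
    y,x=np.nonzero(m); return (x.mean()+b[0],y.mean()+b[2],len(x)) if len(x) else None
rt,rs=red(t,(350,400,170,210)),red(s,(255,300,140,200)); print(rt,rs)
if rt and rs:
    k,e=tri(rt[:2],ct,rs[:2],cs); l=(k[:2]*1000-CC)@M8; print(k*1000,e*1000,l,"theta",np.degrees(np.arctan2(-l[0],l[1]+96)))
ml(-70,-150,290,100)
cv2.imwrite("pics/v5.png",np.hstack([cv2.resize(s[130:250,230:350],(400,400)),cv2.resize(t[110:230,270:390],(400,400))]))
E
```

```text
None (np.float64(277.3), np.float64(154.3), 10)
cube-frame now [-44.7 -43.3]
t 20.6 pos [506.3 -41.6 264.6] rot [180.   -0.   97.9] F [ 0.2  0.2 -0.4] grip 0.5
need d [-106.7  -25.2  -25.5] a [  0.   -0.  -10.1]
```

View pics/v5.png

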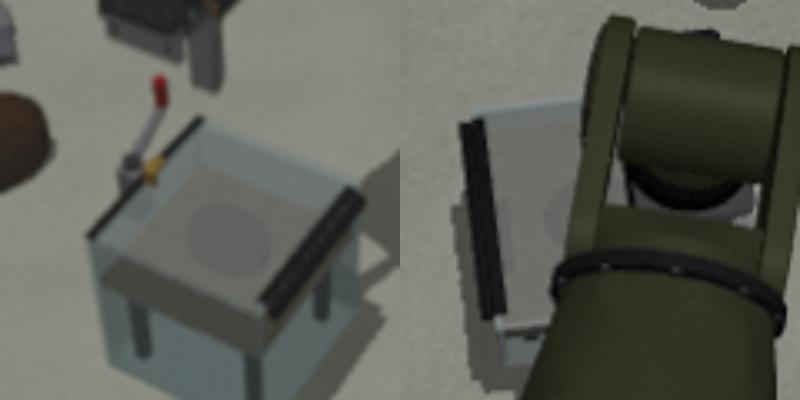

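Picture 8: the lid lies flat with its black edge strip on the rim. It pressed to 11 N at z 0.184, as expected. The hide is visible under it, and the hook is still open at about 106°. Now I'll bring the closed fingers behind the knob.

play_rows([
  {"dx": -0.02,"dy": -0.004,"dz": 0,"ax": 0,"ay": 0,"az": 0},
  {"dx": -0.022,"dy": -0.004,"dz": 0,"ax": 0,"ay": 0,"az": 0},
  {"dx": -0.022,"dy": -0.004,"dz": 0,"ax": 0,"ay": 0,"az": 0},
  {"dx": -0.022,"dy": -0.004,"dz": 0,"ax": 0,"ay": 0,"az": 0},
  {"dx": -0.013,"dy": -0.004,"dz": 0,"ax": 0,"ay": 0,"az": 0},
])

```text
time_s: 21.02
ee_pos: [0.499, -0.1432, 0.2609]
eef_rot: [-3.137, -0.004, 1.714]
force: [0.3, 0.2, 0.3]
grip_width: 0.0009
```

play_rows([
  {"dx": 0,"dy": 0,"dz": 0,"ax": 0,"ay": 0,"az": -4},
  {"dx": 0,"dy": 0,"dz": 0,"ax": 0,"ay": 0,"az": -4},
  {"dx": 0,"dy": 0,"dz": 0,"ax": 0,"ay": 0,"az": -4},
  {"dx": 0,"dy": 0,"dz": 0,"ax": 0,"ay": 0,"az": -4},
  {"dx": 0,"dy": 0,"dz": 0,"ax": 0,"ay": 0,"az": 0},
])

```text
time_s: 21.43
ee_pos: [0.4968, -0.1463, 0.2556]
eef_rot: [-3.132, -0.011, 2.001]
force: [1.2, 0.1, 0.8]
grip_width: 0.0002
```

```bash
python3 - <<'E'
from h import *
np.set_printoptions(precision=1,suppress=True)
ml(-64.5,-142,200,106)
t,ct=shot("top","t6.png"); w,cw=shot("wrist","w6.png")
for n,im,c in(("top",t,ct),("wrist",w,cw)):
    q=cv2.cvtColor(im,cv2.COLOR_BGR2HSV); m=(((q[...,0]<8)|(q[...,0]>172))&(q[...,1]>150)&(q[...,2]>90)).astype(np.uint8)
    N,l,st,ce=cv2.connectedComponentsWithStats(m)
    for i in range(1,N):
        if st[i,4]>6: print(n,ce[i],st[i],(onz([ce[i]],c,.207)[0,:2]*1000-CC)@M8)
E
```

```text
cube-frame now [ -68.7 -145.7]
t 21.43 pos [ 496.8 -146.3  255.6] rot [-179.4   -0.6  114.7] F [1.2 0.1 0.8] grip 0.2
need d [ 1.7  5.6 55.5] a [-0.6 -0.6  0.7]
wrist [330.8 178.3] [322 169  19  19 272] [ -72.1 -118.1]
```

The wrist view puts the knob at (-72,-118) in the cube frame. That is radius 75.4 mm and θ≈107°, which fits the stated 75 mm.

play_rows([
  {"dx": 0.0005,"dy": 0.003,"dz": 0.01,"ax": -0.6,"ay": -0.6,"az": 0.5},
  {"dx": 0.0005,"dy": 0.002,"dz": 0.018,"ax": 0,"ay": 0,"az": 0},
  {"dx": 0,"dy": 0,"dz": 0.016,"ax": 0,"ay": 0,"az": 0},
  {"dx": 0,"dy": 0,"dz": 0.006,"ax": 0,"ay": 0,"az": 0},
  {"dx": 0,"dy": 0,"dz": 0,"ax": 0,"ay": 0,"az": 0},
])

```text
time_s: 21.95
ee_pos: [0.5011, -0.1427, 0.2035]
eef_rot: [3.14, 0.0, 1.975]
force: [0.3, 0.7, 0.7]
grip_width: 0.0006
```

```bash
python3 - <<'E'
from h import *
# finger centre for hook angle th: knob - 15u
for th in(107,90,72,54,36,18,0):
    r=np.radians(th);u=np.array([np.cos(r),np.sin(r)]);k=np.array([-75*np.sin(r),-96+75*np.cos(r)]); print(th,np.round(k-15*u,1),end="|")
ml(-67.5,-132.5,200,107)
E
```

```text
107 [ -67.3 -132.3]|90 [ -75. -111.]|72 [-76.  -87.1]|54 [-69.5 -64.1]|36 [-56.2 -44.1]|18 [-37.4 -29.3]|0 [-15. -21.]|cube-frame now [ -63.9 -142.7]
t 21.95 pos [ 501.1 -142.7  203.5] rot [179.9   0.  113.1] F [0.3 0.7 0.7] grip 0.6
need d [10.7 -0.8  3.5] a [ 0.1  0.  -1.9]
```

play_rows([
  {"dx": 0.003,"dy": -0.001,"dz": 0.001,"ax": 0,"ay": 0,"az": -1.5},
  {"dx": 0.003,"dy": 0,"dz": 0.001,"ax": 0,"ay": 0,"az": 0},
  {"dx": 0.003,"dy": 0,"dz": 0.001,"ax": 0,"ay": 0,"az": 0},
  {"dx": 0.002,"dy": 0,"dz": 0,"ax": 0,"ay": 0,"az": 0},
  {"dx": 0.002,"dy": 0,"dz": 0,"ax": 0,"ay": 0,"az": 0},
])

```text
time_s: 22.37
ee_pos: [0.4949, -0.1305, 0.2026]
eef_rot: [3.138, 0.002, 2.001]
force: [0.3, -1.5, -0.4]
grip_width: 0.0005
```

play_rows([
  {"dx": 0.005,"dy": -0.001,"dz": 0,"ax": 0,"ay": 0,"az": 4},
  {"dx": 0.0055,"dy": -0.001,"dz": 0,"ax": 0,"ay": 0,"az": 4.2},
  {"dx": 0.0055,"dy": -0.001,"dz": 0,"ax": 0,"ay": 0,"az": 4.2},
  {"dx": 0.0055,"dy": -0.001,"dz": 0,"ax": 0,"ay": 0,"az": 4.2},
  {"dx": 0.0055,"dy": -0.001,"dz": 0,"ax": 0,"ay": 0,"az": 4.2},
])

```text
time_s: 22.78
ee_pos: [0.4826, -0.1052, 0.2045]
eef_rot: [3.134, 0.002, 1.624]
force: [0.0, -0.3, -1.0]
grip_width: 0.0002
```

```bash
cat >> h.py <<'E'
def hk():
    "finger in hook terms: implied hook angle (from centre), yaw in cube frame, radius"
    T=tool(); p=(T[:2,3]*1000-CC)@M8-[0,-96]; r=np.linalg.norm(p)
    y=np.degrees(np.arctan2(T[1,0],T[0,0]))-8; th=np.degrees(np.arctan2(-p[0],p[1]))-np.degrees(np.arctan(15/75))
    o=ctrl.get_obs(); print("t",round(float(o["time_s"]),2),"theta",round(th,1),"yaw",round(y,1),"r",round(r,1),"(76.5) z",round(T[2,3]*1000,1),"rot",np.round(np.degrees(o["eef_rot"]),1),"F cube",np.round(o["force"][:2]@M8,1),round(o["force"][2],1))
E
python3 -c "
from h import *
hk()"
```

```text
t 22.78 theta 83.9 yaw 85.0 r 77.3 (76.5) z 204.5 rot [1.796e+02 1.000e-01 9.300e+01] F cube [-0.  -0.3] -1.0
```

play_rows([
  {"dx": 0.0055,"dy": -0.0008,"dz": 0.001,"ax": 0.4,"ay": 0,"az": 4.2},
  {"dx": 0.0055,"dy": -0.0006,"dz": 0.001,"ax": 0,"ay": 0,"az": 4.2},
  {"dx": 0.0055,"dy": -0.0006,"dz": 0,"ax": 0,"ay": 0,"az": 4.2},
  {"dx": 0.0055,"dy": -0.0006,"dz": 0,"ax": 0,"ay": 0,"az": 4.2},
  {"dx": 0.0055,"dy": -0.0008,"dz": 0,"ax": 0,"ay": 0,"az": 4.2},
])

```text
time_s: 23.2
ee_pos: [0.4818, -0.0761, 0.2046]
eef_rot: [3.137, 0.002, 1.237]
force: [0.3, -0.5, -1.4]
grip_width: 0.0005
```

```bash
python3 -c "
from h import *
hk()"
```

```text
t 23.2 theta 62.1 yaw 62.9 r 76.9 (76.5) z 204.6 rot [1.797e+02 1.000e-01 7.090e+01] F cube [ 0.2 -0.5] -1.4
```

play_rows([
  {"dx": 0.0055,"dy": -0.0007,"dz": 0.001,"ax": 0.3,"ay": 0,"az": 4.2},
  {"dx": 0.0055,"dy": -0.0007,"dz": 0.001,"ax": 0,"ay": 0,"az": 4.2},
  {"dx": 0.0055,"dy": -0.0007,"dz": 0,"ax": 0,"ay": 0,"az": 4.2},
  {"dx": 0.0055,"dy": -0.0007,"dz": 0,"ax": 0,"ay": 0,"az": 4.2},
  {"dx": 0.0055,"dy": -0.0007,"dz": 0,"ax": 0,"ay": 0,"az": 4.2},
])

```text
time_s: 23.62
ee_pos: [0.4917, -0.0486, 0.2046]
eef_rot: [3.138, 0.001, 0.851]
force: [-0.1, -0.9, 1.2]
grip_width: 0.0007
```

play_rows([
  {"dx": 0.005,"dy": -0.0007,"dz": 0.0005,"ax": 0,"ay": 0,"az": 4},
  {"dx": 0.005,"dy": -0.0007,"dz": 0,"ax": 0,"ay": 0,"az": 4},
  {"dx": 0.005,"dy": -0.0007,"dz": 0,"ax": 0,"ay": 0,"az": 4},
  {"dx": 0.005,"dy": -0.0007,"dz": 0,"ax": 0,"ay": 0,"az": 4},
  {"dx": 0.004,"dy": -0.0006,"dz": 0,"ax": 0,"ay": 0,"az": 3},
])

```text
time_s: 24.03
ee_pos: [0.5081, -0.0286, 0.2058]
eef_rot: [3.136, -0.001, 0.501]
force: [-0.1, -1.0, -1.1]
grip_width: 0.0001
```

```bash
python3 -c "
from h import *
hk()
ml(-15,-21,203,0)"
```

```text
t 24.03 theta 20.9 yaw 20.7 r 77.1 (76.5) z 205.8 rot [ 1.797e+02 -1.000e-01  2.870e+01] F cube [-0.2 -1. ] -1.1
cube-frame now [-41.1 -30.7]
t 24.03 pos [508.1 -28.6 205.8] rot [ 1.797e+02 -1.000e-01  2.870e+01] F [-0.1 -1.  -1.1] grip 0.1
need d [27.8  0.1  2.9] a [ 0.3 -0.1 20.7]
```

play_rows([
  {"dx": 0.0042,"dy": -0.0006,"dz": 0.001,"ax": 0.3,"ay": 0,"az": 3.2},
  {"dx": 0.0042,"dy": -0.0006,"dz": 0.001,"ax": 0,"ay": 0,"az": 3.2},
  {"dx": 0.0038,"dy": -0.0006,"dz": 0.001,"ax": 0,"ay": 0,"az": 3},
  {"dx": 0.0035,"dy": -0.0005,"dz": 0,"ax": 0,"ay": 0,"az": 2.6},
  {"dx": 0.003,"dy": -0.0005,"dz": 0,"ax": 0,"ay": 0,"az": 2},
])

```text
time_s: 24.45
ee_pos: [0.525, -0.0174, 0.2047]
eef_rot: [3.141, -0.003, 0.242]
force: [-1.1, 0.8, -0.6]
grip_width: 0.0005
```

```bash
python3 -c "
from h import *
hk()
ml(-15,-21,203,0)"
```

```text
t 24.45 theta 5.8 yaw 5.9 r 77.5 (76.5) z 204.7 rot [180.   -0.2  13.9] F cube [-1.  1.] -0.6
cube-frame now [-22.8 -22. ]
t 24.45 pos [525.  -17.4 204.7] rot [180.   -0.2  13.9] F [-1.1  0.8 -0.6] grip 0.5
need d [ 7.9 -0.2  1.8] a [ 0.  -0.2  5.9]
```

play_rows([
  {"dx": 0.0015,"dy": -0.0002,"dz": 0.0005,"ax": 0,"ay": -0.2,"az": 1.2},
  {"dx": 0.0015,"dy": -0.0002,"dz": 0,"ax": 0,"ay": 0,"az": 1.2},
  {"dx": 0.0015,"dy": -0.0002,"dz": 0,"ax": 0,"ay": 0,"az": 1.2},
  {"dx": 0.001,"dy": -0.0001,"dz": 0,"ax": 0,"ay": 0,"az": 0.8},
  {"dx": 0.001,"dy": -0.0001,"dz": 0,"ax": 0,"ay": 0,"az": 0.8},
])

```text
time_s: 24.87
ee_pos: [0.5315, -0.0145, 0.2053]
eef_rot: [3.141, -0.001, 0.143]
force: [-3.2, 0.2, 0.2]
grip_width: 0.0005
```

play_rows([
  {"dx": 0.001,"dy": 0,"dz": 0,"ax": 0,"ay": 0,"az": 0},
  {"dx": 0.001,"dy": 0,"dz": 0,"ax": 0,"ay": 0,"az": 0},
  {"dx": 0.0008,"dy": 0,"dz": 0,"ax": 0,"ay": 0,"az": 0},
  {"dx": 0.0008,"dy": 0,"dz": 0,"ax": 0,"ay": 0,"az": 0},
  {"dx": 0.0008,"dy": 0,"dz": 0,"ax": 0,"ay": 0,"az": 0},
])

```text
time_s: 25.28
ee_pos: [0.532, -0.0144, 0.2052]
eef_rot: [-3.141, 0.011, 0.142]
force: [-8.9, -1.8, 3.5]
grip_width: 0.0005
```

```bash
python3 -c "
from h import *
hk()
ml(-15,-21,203,0)"
```

```text
t 25.28 theta 0.2 yaw 0.1 r 77.6 (76.5) z 205.2 rot [-180.     0.6    8.1] F cube [-9.1 -0.5] 3.5
cube-frame now [-15.5 -19.9]
t 25.28 pos [532.  -14.4 205.2] rot [-180.     0.6    8.1] F [-8.9 -1.8  3.5] grip 0.5
need d [0.5 1.1 2.1] a [-0.   0.6  0.1]
```

The hook is at its stop (implied angle ≈0.2°, 9 N). I'll back off, lift away and look.

play_rows([
  {"dx": -0.003,"dy": 0,"dz": 0,"ax": 0,"ay": 0,"az": 0},
  {"dx": -0.008,"dy": 0,"dz": 0,"ax": 0,"ay": 0,"az": 0},
  {"dx": -0.01,"dy": 0,"dz": -0.005,"ax": 0,"ay": 0,"az": 0},
  {"dx": -0.01,"dy": 0,"dz": -0.02,"ax": 0,"ay": 0,"az": 0},
  {"dx": -0.015,"dy": 0,"dz": -0.03,"ax": 0,"ay": 0,"az": 0},
])

```text
time_s: 25.7
ee_pos: [0.4837, -0.0209, 0.2565]
eef_rot: [-3.139, 0.019, 0.142]
force: [-0.2, -0.4, 0.9]
grip_width: 0.0
```

play_rows([
  {"dx": -0.035,"dy": 0,"dz": -0.03,"ax": 0,"ay": 0,"az": 0},
  {"dx": -0.035,"dy": 0,"dz": -0.03,"ax": 0,"ay": 0,"az": 0},
  {"dx": -0.035,"dy": 0,"dz": -0.02,"ax": 0,"ay": 0,"az": 0},
  {"dx": -0.02,"dy": 0,"dz": 0,"ax": 0,"ay": 0,"az": 0},
  {"dx": 0,"dy": 0,"dz": 0,"ax": 0,"ay": 0,"az": 0},
])

```text
time_s: 26.12
ee_pos: [0.3614, -0.0381, 0.3402]
eef_rot: [3.141, 0.009, 0.143]
force: [0.7, 0.3, -0.4]
grip_width: 0.0005
```

```bash
python3 - <<'E'
from h import *
np.set_printoptions(precision=1,suppress=True)
s,cs=shot("scene","s7.png"); t,ct=shot("top","t7.png"); w,cw=shot("wrist","w7.png"); print(tool()[:3,3])
for n,im,c in(("top",t,ct),("wrist",w,cw),("scene",s,cs)):
    q=cv2.cvtColor(im,cv2.COLOR_BGR2HSV); m=(((q[...,0]<8)|(q[...,0]>172))&(q[...,1]>150)&(q[...,2]>90)).astype(np.uint8)
    N,l,st,ce=cv2.connectedComponentsWithStats(m)
    for i in range(1,N):
        if 6<st[i,4]<500: 
            p=(onz([ce[i]],c,.203)[0,:2]*1000-CC)@M8
            if abs(p).max()<150: print(n,ce[i],st[i],p,"theta",np.degrees(np.arctan2(-p[0],p[1]+96)))
cv2.imwrite("pics/v7.png",np.hstack([cv2.resize(s[130:250,230:350],(400,400)),cv2.resize(w,(400,400))]))
E
```

```text
[ 0.4 -0.   0.3]
top [338.  165.2] [336 163   5   5  19] [  2.4 -23. ] theta -1.8578801269543637
scene [290.3 180.1] [289 179   4   3   9] [ -7.2 -28.5] theta 6.048357542142603
```

View pics/v7.png

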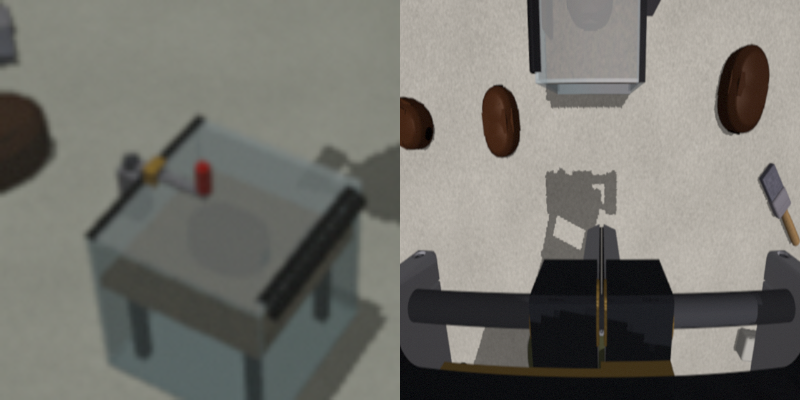

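Picture 9: the lid is shut and the hook arm lies through the brass catch. The knob is on the lid midline, and the hide is visible upright beneath it. Handing in.

```bash
python3 -c "
from h import *
print(ctrl.get_obs()['joint_vel'].round(3)); print(workorder.hand_in())"
```

```text
[ 0.007  0.038 -0.005 -0.     0.     0.001]
the job is handed in; nothing more can be done
None
```

The job is done and handed in at about 26 s of the 72 s allowed; hand-in reported no verdict.

- **Hide:** I placed the smallest stone upright in the middle of the cork floor. I lowered it until it touched (2.5 N) and then released it. My first grip was about 10 mm too high, so I let go and gripped it again on the shelf before lifting.
- **Lid:** I pushed it down slowly. It stopped at the height expected for fully shut, and I pressed it there to 11 N. Pictures show it lying flat.
- **Hook:** I swung it in after the lid was shut, up to its stop at about 9 N. The finger position then implied an angle of about 0.2°.

In the last pictures the hook arm lies in the brass catch, the hide stands upright under the lid, and the arm is clear of everything. The camera checks of the hook angle disagreed a little: −1.9° from the top view and +6° from the scene view. The scene reading came from only 9 pixels on the lit part of the knob, so I relied on the contact with the stop. I touched no other objects, though I did not measure their final positions.

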